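Load the sample changer and index it to its mark

ROBOT

A 7-joint arm with a two-finger parallel gripper is mounted at the origin on a cart in front of the work surface, level with it; the furniture and walls round the work are solid. World frame = base frame: x ahead of the robot, y to its left, z up, the work surface at z = 0. Lengths are in mm, angles in rad, forces in N, time in s.
With the tool pointing down it reaches from about 400 to 875 mm from the base axis. Payload 4.4 kg.
Tool frame: the origin (TCP) lies at the very end of the fingers, on their centre line; the grasp point (between the pads) lies 19 mm behind it; z points along the fingers, y is the direction in which the jaws open and shut (so a half turn about z gives the same grasp; the last joint's range is limited). The gripper opens to 85 mm and grips with 20 to 120 N. Pads are 22 mm wide; open, the fingers measure 114 mm over their backs; the gripper's body (76 mm by 85 mm) begins 54 mm behind the grasp point. The pads swing forward as they close: fully open they stand 13 mm farther back than shut.
Start: joints at [-1.324, 0.628, 0.038, 1.517, -0.027, 0.996, -0.02], TCP at [199.996, 618.482, 197.313] pointing down, gripper open.
Joint ranges: [-3.06, 3.06], [-0.37, 2.12], [-1.25, 1.32], [0.18, 2.47], [-1.1, 4.24], [0.23, 1.98], [-2.94, 2.94]. Speed limits (rad/s): [2.57, 2.57, 3.14, 3.14, 3.14, 3.14, 3.14].

INTERFACE

Orientations are given as [roll, pitch, yaw] about the fixed x, y, z axes, in that order (R = Rz(yaw) Ry(pitch) Rx(roll)).
In Python, from cell import ctrl gives the robot as it stands.
- The arm moves only by the shell command python3 -m crank 'ROWS' [OPENING]. ROWS is JSON, a list that holds one entry, the list of rows, each a list of 6 numbers: the shift along the tool's x, y, z in units of 30 mm (1.0 is 30 mm), then the turn, a rotation vector about the tool's x, y, z in units of 6 degrees (1.0 is 6 degrees). In form: [[[tx, ty, tz, rx, ry, rz], ...]]. A call has 1 to 12 rows; each row shifts and turns the pose as measured when the row begins, along the tool's axes as they then stand; what a row does not reach is not made up. A row lasts 1/12 s, in which the tool goes at most 41.7 mm and 7.16 degrees, less where a joint would pass 70% of its speed; a pose out of reach is approached as far as the arm can. A call is refused whole if a number of a shift passes 1 or a number of a turn 1, either way. A call with a gripper value outside its range is refused whole. OPENING is the gripper command: -1 is fully open, 1 is shut, values between are in proportion, set as the call begins (- or left out, the last holds). The fingers move at their own pace and stop on an object; the grip force is fixed at half the most. Time passes only in rows, so rows that do not move let the fingers close. It gives the time, the measured TCP pose, the force and the opening at its end, in the units of the state.
- ctrl.read_state(): the state, without advancing time (a new reading comes with each control period).
- ctrl.get_image(name): name is "scene" or "side" or "wrist"; returns a dict with "color" (480x640x3 uint8, red, green, blue), "depth" (480x640 float32, mm along the optical axis (not along the pixel's ray), 0 where there is no reading), "camera_matrix" (3x3 intrinsics, pixels), "k1" (the pictures are not rectified: a ray, as slopes to the right and down, at radius r is drawn at 1 + k1 r^2 times it, then the intrinsics apply), "R" (3x3) and "t" (3): a world point X has camera coordinates R X + t. Camera axes: x right, y down, z forward; pixel columns grow to the right and rows downward; lengths in mm; the calibration is good to about 2 mm. A picture is of the moment at which its call begins.
- ctrl.finish_job(): hands the job in, once; it reports no verdict.
Trained networks look in a picture, given as the dict that the camera call returned (one of the last four; its "shot" number tells which), for a name from the list of things; names that differ only in an ending like _2 or _b are one class to them, and where a whole thing is asked for, a point or a joint stands for the part that bears it (a point fixed in the world has none). Each returns a list of dicts, best first, with "conf" (0 to 1); they miss things now and then, are a little off and sometimes report something else, mostly with a low value. They report only what shows in the picture. A call takes as long as a camera call. They do not tell look-alikes from the thing itself.
- ctrl.search_frame(query, picture): "extent" ([centre column, centre row, width, height] in pixels, round what is visible of it).
The state is a dict: "clock": time; "qpos": joint angles; "qd": joint speeds; "tau": joint torques, N m; "eef_pos": TCP position; "tool_rot": TCP orientation; "force": force on the tool from outside, world axes, zero at the start; "torque": the same for the moment, N m; "width": finger opening in mm.
Only numpy, scipy, OpenCV 4.12 (cv2) and the standard library are available. Lean on these libraries where they do the work, as an engineer would, in place of code of your own. Each camera call takes 0.05 s, during which the arm holds its last target. There are 200 camera calls.

TASK

First stand every jar that is on the bench upright in a pocket of its own on the sample changer's round table. Then shift the selector knob out of park, across neutral and forward into its index slot, and work the ratchet lever stroke by stroke until the pointer on the table faces the mark post on the base; finally shift the selector back through neutral into park and let go. Turn the table only with its lever, and leave the other things on the bench where they are.

Things in the scene. Friction and masses are not known exactly. Their poses are not given: they have to be found in the camera images.
- changer: sample changer, bolted down: white base plate 16 mm thick. Origin on the bench under the axis of its round table (grey disc, radius 105 mm, top 55 mm above the bench); x away from the robot, y left, yaw within 0.12 rad. Plate spans x -100 to 100, y -142 to 225 mm. Selector console: centre x -20, y 175 mm, 100 x 90 mm, top 58 mm up. The ratchet lever sticks out on the right
- rotor (a joint): turn of the round table, rad, grows clockwise seen from above, the only way its ratchet lets it turn; 0: pointer faces the mark post. 12 teeth: a full lever stroke moves it 0.5236 on (the first stroke less: only up to the next whole tooth). Starts at -3.18 to -1.89; it does not stop by itself at 0. Stiff (1.2 N m)
- pocket0 (a point): pocket 0 of the six on the round table: centre of its floor (55 mm above the bench), 74 mm from the axis. The pocket is an open ring of inner radius 24 mm, outer radius 27 mm, 14 mm high. A jar sits in it when its foot rests on this floor
- pocket1 (a point): pocket 1 of the six on the round table: centre of its floor (55 mm above the bench), 74 mm from the axis. The pocket is an open ring of inner radius 24 mm, outer radius 27 mm, 14 mm high. A jar sits in it when its foot rests on this floor
- pocket2 (a point): pocket 2 of the six on the round table: centre of its floor (55 mm above the bench), 74 mm from the axis. The pocket is an open ring of inner radius 24 mm, outer radius 27 mm, 14 mm high. A jar sits in it when its foot rests on this floor
- pocket3 (a point): pocket 3 of the six on the round table: centre of its floor (55 mm above the bench), 74 mm from the axis. The pocket is an open ring of inner radius 24 mm, outer radius 27 mm, 14 mm high. A jar sits in it when its foot rests on this floor
- pocket4 (a point): pocket 4 of the six on the round table: centre of its floor (55 mm above the bench), 74 mm from the axis. The pocket is an open ring of inner radius 24 mm, outer radius 27 mm, 14 mm high. A jar sits in it when its foot rests on this floor
- pocket5 (a point): pocket 5 of the six on the round table: centre of its floor (55 mm above the bench), 74 mm from the axis. The pocket is an open ring of inner radius 24 mm, outer radius 27 mm, 14 mm high. A jar sits in it when its foot rests on this floor
- pointer (a point): top of the outer end of the pointer, a small raised steel bar (18 x 6 x 10 mm) on the rim of the round table between two pockets
- mark (a point): top of the mark post, a small dark post that stands on the base on the robot's side, just outside the table's rim; the table is in place when the pointer faces it, which is the rotor at 0 (good to 0.07 rad)
- lever (a joint): ratchet lever, turns about the table axis: 0 at rest, 0.62 rad at its hard stop, grows clockwise seen from above (grip pulled towards the robot, 10 to 14 N). A weak spring (2 to 4 N) brings it back to 0 when let go. Each stroke must reach the stop and go all the way back to 0 to move the table one tooth. A bolt blocks it while the selector is in the left (park) column
- lever_grip (a point): centre of the lever's grip, an upright black cylinder 22 mm across, from 58 to 100 mm above the bench, 155 mm from the table's axis; this point is 80 mm above the bench
- sel_side (a joint): selector, sideways slide in m along the changer's -y: 0 in the left column (park side), 0.032 in the right column (index side); it can change only in the neutral slot
- sel_fore (a joint): selector, fore-and-aft slide, m, along the changer's +x (away from the robot): 0 near end, 0.020 neutral, 0.040 far end. Park, where it starts: near end of the left column (0, 0). Index: far end of the right column (sel_side 0.032, sel_fore 0.040). H-shaped gate: columns along x, neutral slot along y, 3 mm play. A few N; stays where left
- sel_knob (a point): centre of the selector knob, an upright black cylinder 24 mm across, from 80 to 110 mm above the bench, on an 8 mm shaft; this point is 96 mm above the bench
- jar_a: small clear sample jar with a white screw cap, 40 mm across, 36 mm high, about 60 g, standing on the bench; origin at the centre of its underside, z up. Not always there (None when absent)
- jar_b: small clear sample jar with a white screw cap, 40 mm across, 36 mm high, about 60 g, standing on the bench; origin at the centre of its underside, z up. Not always there (None when absent)
- jar_c: small clear sample jar with a white screw cap, 40 mm across, 36 mm high, about 60 g, standing on the bench; origin at the centre of its underside, z up. Not always there (None when absent)
- jar_d: small clear sample jar with a white screw cap, 40 mm across, 36 mm high, about 60 g, standing on the bench; origin at the centre of its underside, z up. Not always there (None when absent)
- jar_e: small clear sample jar with a white screw cap, 40 mm across, 36 mm high, about 60 g, standing on the bench; origin at the centre of its underside, z up. Not always there (None when absent)
- stapler: bystander: black stapler, 34 x 130 x 46 mm, origin at its underside; leave alone
- marker: bystander: white felt marker with a black cap, 14 x 129 x 16 mm, origin at its underside; leave alone
- mouse: bystander: computer mouse, 105 x 58 x 36 mm, origin at its underside; leave alone
- card_reader: bystander: black bar reader, 22 x 100 x 19 mm, origin at its underside; leave alone
Mind the look-alikes: they are no part of the job. What is shaped like the jar_c but black is not meant. Leave any brown look-alike of the jar_a alone.

How it is judged (in metres and radians):
On the way, in this order (a step that is already met when the one before it is completed fails the run):
1. every jar stands in a pocket of the table ((distance between jar_a and pocket0 below 0.008 m or distance between jar_a and pocket1 below 0.008 m or distance between jar_a and pocket2 below 0.008 m or distance between jar_a and pocket3 below 0.008 m or distance between jar_a and pocket4 below 0.008 m or distance between jar_a and pocket5 below 0.008 m) and angle between each of jar_a, jar_b, jar_c, jar_d, jar_e's own z axis and vertical below 0.15 rad and (distance between jar_b and pocket0 below 0.008 m or distance between jar_b and pocket1 below 0.008 m or distance between jar_b and pocket2 below 0.008 m or distance between jar_b and pocket3 below 0.008 m or distance between jar_b and pocket4 below 0.008 m or distance between jar_b and pocket5 below 0.008 m) and (distance between jar_c and pocket0 below 0.008 m or distance between jar_c and pocket1 below 0.008 m or distance between jar_c and pocket2 below 0.008 m or distance between jar_c and pocket3 below 0.008 m or distance between jar_c and pocket4 below 0.008 m or distance between jar_c and pocket5 below 0.008 m) and (distance between jar_d and pocket0 below 0.008 m or distance between jar_d and pocket1 below 0.008 m or distance between jar_d and pocket2 below 0.008 m or distance between jar_d and pocket3 below 0.008 m or distance between jar_d and pocket4 below 0.008 m or distance between jar_d and pocket5 below 0.008 m) and (distance between jar_e and pocket0 below 0.008 m or distance between jar_e and pocket1 below 0.008 m or distance between jar_e and pocket2 below 0.008 m or distance between jar_e and pocket3 below 0.008 m or distance between jar_e and pocket4 below 0.008 m or distance between jar_e and pocket5 below 0.008 m)), for 0.2 s.
2. the selector is in the index slot (far right) (value of joint sel_fore above 0.034 m and value of joint sel_side above 0.026 m), for 0.2 s.
3. the lever has brought the table's pointer to the mark (value of joint rotor between -0.07 and 0.07 rad), for 0.2 s.
4. the selector is back in park (near left) (value of joint each of sel_fore, sel_side below 0.006 m), for 0.2 s.
At the end, for the whole second after the job is handed in: Every jar stands upright (within 0.15 rad) on the floor of a pocket (foot within 8 mm of the pocket's centre), the rotor is within 0.07 rad of 0 (pointer at the mark), the selector is in park (both slides under 6 mm), and the lever is at rest (under 0.05 rad) (all of step 1 and all of step 3 and all of step 4 and value of joint lever below 0.05 rad); the robot touches nothing.
It fails at once if the table is pushed round with the fingers instead of the lever (contact force between the fingers and rotor above 4 N and (velocity of joint rotor above 0.08 rad/s or velocity of joint rotor below -0.08 rad/s)).
It fails at once if the stapler is moved more than 25 mm (distance of stapler from where it was at the start of the episode above 0.025 m).
It fails at once if the mouse is moved more than 25 mm (distance of mouse from where it was at the start of the episode above 0.025 m).
It fails at once if the marker is moved more than 25 mm (distance of marker from where it was at the start of the episode above 0.025 m).
It fails at once if the card reader is moved more than 25 mm (distance of card_reader from where it was at the start of the episode above 0.025 m).
Of jar_a, jar_b, jar_c, jar_d, jar_e only 3 to 5 are there at a start; the rules pass over those that are not, and their reading is None.
At some moment in a run one of jar_a, jar_b, jar_c, jar_d, jar_e may be knocked a few centimetres aside while the robot is not near it.
It also fails if it takes over 210 s, if anything falls off the work surface, if the arm or the gripper's body presses on something with over 40 N, if the wrist force passes 120 N, or if a joint passes its speed limit or range.

## Working session

There is one attempt and no reset: what is moved stays moved. The work goes in short steps, Python scripts to look and compute and a shell command to move; the robot and the scene stay as the last step left them, time stands still between calls to the robot, and variables do not carry over. Pictures are saved under pics/ and viewed, about 12 in all and at most 16, crops included, and the job is handed in when it is done.

```bash
mkdir -p pics; ls
cat > h.py <<'E'
import numpy as np, cv2
from cell import ctrl
from scipy.spatial.transform import Rotation as Ro
def save(p,name,crop=None,f=1):
    im=p["color"][:,:,::-1]
    if crop: u0,v0,u1,v1=crop; im=im[v0:v1,u0:u1]
    cv2.imwrite("pics/"+name,cv2.resize(im,None,fx=f,fy=f,interpolation=cv2.INTER_CUBIC))
def ray(p,u,v):
    K=np.array(p["camera_matrix"]); d=np.array([(u-K[0,2])/K[0,0],(v-K[1,2])/K[1,1]]); s=d.copy()
    for _ in range(20): s=d/(1+p["k1"]*(s@s))
    R=np.array(p["R"]);t=np.array(p["t"]).ravel()
    return -R.T@t, R.T@np.array([s[0],s[1],1.])
def onz(p,u,v,z):
    o,d=ray(p,u,v); return o+d*(z-o[2])/d[2]
def dep(p,u,v):
    o,d=ray(p,u,v); D=float(p["depth"][int(round(v)),int(round(u))]); return o+d*D
def proj(p,X):
    c=np.array(p["R"])@np.array(X,float)+np.array(p["t"]).ravel(); s=c[:2]/c[2]; s=s*(1+p["k1"]*(s@s)); K=np.array(p["camera_matrix"])
    return np.array([K[0,0]*s[0]+K[0,2],K[1,1]*s[1]+K[1,2]])
def cloud(p):
    K=np.array(p["camera_matrix"]);vv,uu=np.mgrid[0:480,0:640]
    d=np.stack([(uu-K[0,2])/K[0,0],(vv-K[1,2])/K[1,1]],-1); s=d.copy()
    for _ in range(20): s=d/(1+p["k1"]*(s**2).sum(-1,keepdims=True))
    c=np.concatenate([s,np.ones((480,640,1))],-1)*p["depth"][...,None]
    return (c-np.array(p["t"]).ravel())@np.array(p["R"])
E
python3 - <<'E'
from h import *
print(ctrl.read_state())
for n in("scene","side"):
    p=ctrl.get_image(n); save(p,n+"0.png"); print(n,-np.array(p["R"]).T@np.array(p["t"]).ravel(),p["k1"])
    for q in("jar_a","sel_knob","lever_grip","pointer"):
        for r in ctrl.search_frame(q,p):
            if r["conf"]>.2:
                u,v=r["extent"][:2]; print(q,round(r["conf"],2),np.round(r["extent"]),dep(p,u,v).round())
E
```

```text
pics
{'clock': 0.0, 'qpos': array([-1.32380277,  0.62936144,  0.03843445,  1.51840792, -0.02699706,
        0.99632576, -0.02004663]), 'qd': array([ 0.0002006 , -0.00017669,  0.00023276,  0.0015049 , -0.00189872,
       -0.00196023, -0.00147254]), 'tau': array([ 9.13660788e-04, -5.63395536e+01,  1.22640576e+00, -1.93447959e+01,
        1.10115673e-02,  1.05022584e-02, -1.33991873e-05]), 'eef_pos': array([199.76433251, 617.77861735, 196.36636025]), 'tool_rot': array([-3.13960819e+00,  2.62457223e-05,  2.82875926e+00]), 'force': array([-0.87066743, -0.37598581, -0.37970135]), 'torque': array([-0.00623885, -0.09235291,  0.03205632]), 'width': 85.75326180667979}
scene [  59.66939161 -806.52680692  791.38437618] -0.06705806276622611
jar_a 0.97 [410. 385.  24.  29.] [ 470. -332.   34.]
jar_a 0.96 [429. 332.  19.  20.] [ 571. -239.   36.]
jar_a 0.86 [380. 316.  17.  25.] [ 510. -155.   30.]
jar_a 0.8 [381. 346.  18.  26.] [ 466. -233.   37.]
jar_a 0.72 [339. 307.  21.  26.] [ 442. -104.   35.]
jar_a 0.65 [444. 366.  21.  31.] [ 549. -321.   34.]
jar_a 0.5 [286. 184.  10.  18.] [495. 311.  87.]
sel_knob 0.28 [412. 384.  24.  30.] [ 473. -331.   36.]
lever_grip 0.88 [346. 266.  23.  32.] [522.  17.  26.]
pointer 0.57 [329. 230.  85.  61.] [526. 117.  60.]
side [ 200.96378703 -706.0763981   758.30534103] -0.07804971030428973
jar_a 0.86 [416. 320.  21.  31.] [ 573. -240.   36.]
jar_a 0.86 [360. 332.  19.  28.] [ 467. -227.   36.]
jar_a 0.79 [378. 267.  18.  28.] [573. -85.  28.]
jar_a 0.78 [388. 375.  22.  26.] [ 473. -324.   36.]
jar_a 0.73 [323. 291.  20.  26.] [ 443. -105.   28.]
jar_a 0.63 [427. 358.  23.  28.] [ 552. -319.   34.]
jar_a 0.6 [366. 299.  17.  27.] [ 511. -157.   32.]
sel_knob 0.47 [386. 377.  24.  31.] [ 469. -326.   34.]
lever_grip 0.69 [319. 204.  89.  60.] [519. 113.  62.]
lever_grip 0.61 [337. 247.  19.  31.] [504. -30.  61.]
pointer 0.84 [318. 207.  91.  60.] [517. 112.  55.]
```

Run:
```python
import cv2
a=cv2.imread("pics/scene0.png")[150:430,220:520]; b=cv2.imread("pics/side0.png")[150:430,220:520]
cv2.imwrite("pics/ab.png",cv2.resize(cv2.hconcat([a,b]),(800,373),interpolation=cv2.INTER_CUBIC))
b=cv2.imread("pics/side0.png")[240:400,290:470]
cv2.imwrite("pics/b.png",cv2.resize(b,None,fx=3.5,fy=3.5,interpolation=cv2.INTER_CUBIC))
```

```text
(no output)
```

View pics/ab.png

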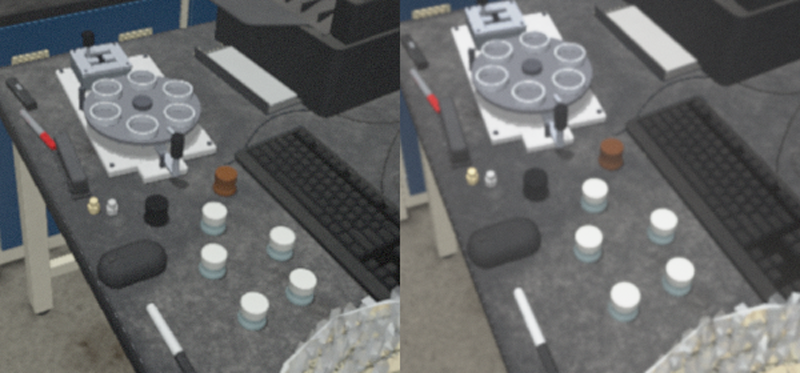

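View pics/b.png

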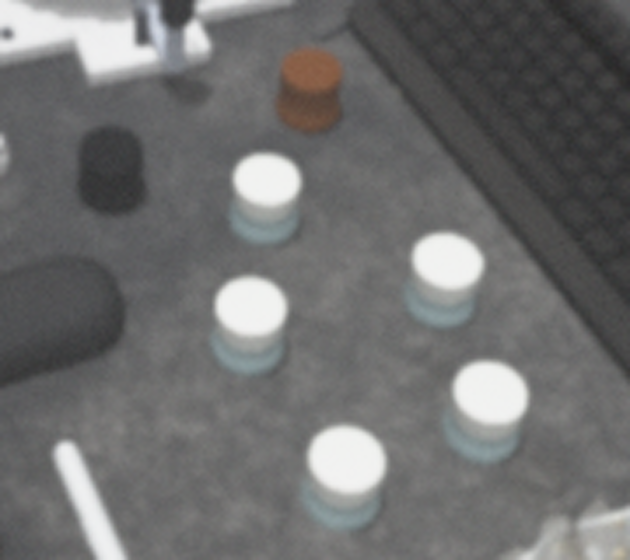

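```bash
cat >> h.py <<'E'
def caps(p,zlo=28,zhi=42):
    im=p["color"].astype(int); C=cloud(p)
    m=((im.min(-1)>150)&(im.max(-1)-im.min(-1)<40)&(C[...,2]>zlo)&(C[...,2]<zhi)&(p["depth"]>0)).astype(np.uint8)
    n,l,st,ce=cv2.connectedComponentsWithStats(m); out=[]
    for i in range(1,n):
        if st[i,4]<60: continue
        P=C[l==i]; e=(P.max(0)-P.min(0))[:2]
        if e.max()<60: out.append((*((P.max(0)+P.min(0))/2)[:2].round(1),*np.median(P,0).round(1),*e.round(),st[i,4]))
    return out
E
python3 - <<'E'
from h import *
for n in("scene","side"):
    p=ctrl.get_image(n); print(n)
    for o in caps(p): print(o)
    C=cloud(p)
    m=(C[...,2]>50)&(C[...,2]<61)&(abs(C[...,0]-525)<130)&(abs(C[...,1]-115)<130)&(p["depth"]>0)
    P=C[m][:,:2]; h=cv2.convexHull(P.astype(np.float32))[:,0]
    print(P.min(0),P.max(0),cv2.minEnclosingCircle(h))
    for nm in("pointer","mark","rotor","changer","lever_grip","sel_knob","pocket0"):
        for r in ctrl.search_frame(nm,p)[:3]: print(nm,round(r["conf"],2),np.round(r["extent"]))
E
python3 -m crank '[[[0,0,0,0,0,-1],[0,0,0,0,0,-1],[0,0,0,0,0,-1],[-1,-1,-1,0,0,0],[-1,-1,-1,0,0,0],[-1,-1,-1,0,0,0],[-1,-1,-1,0,0,0],[-1,-1,-1,0,0,0],[-1,-1,0,0,0,0],[-1,-1,0,0,0,0],[-1,-1,0,0,0,0]]]' -1
```

```text
scene
(np.float64(519.5), np.float64(-142.0), np.float64(517.4), np.float64(-142.7), np.float64(35.3), np.float64(37.0), np.float64(37.0), np.int32(199))
(np.float64(583.7), np.float64(-227.0), np.float64(582.3), np.float64(-230.3), np.float64(36.3), np.float64(37.0), np.float64(37.0), np.int32(228))
(np.float64(475.2), np.float64(-217.5), np.float64(473.0), np.float64(-219.3), np.float64(36.5), np.float64(37.0), np.float64(37.0), np.int32(256))
(np.float64(563.0), np.float64(-309.2), np.float64(561.6), np.float64(-312.0), np.float64(35.9), np.float64(38.0), np.float64(38.0), np.int32(264))
(np.float64(478.9), np.float64(-316.8), np.float64(477.7), np.float64(-319.7), np.float64(35.7), np.float64(38.0), np.float64(38.0), np.int32(292))
[418.28210773  23.09551218] [630.49860479 237.32838933] ((518.5964965820312, 135.3480987548828), 113.01495361328125)
pointer 0.89 [329. 231.  81.  60.]
mark 0.82 [322. 231. 120. 118.]
mark 0.68 [328. 231.  85.  61.]
rotor 0.87 [326. 231.  88.  61.]
changer 0.55 [322. 232. 114. 114.]
lever_grip 0.6 [346. 266.  25.  31.]
sel_knob 0.68 [430. 334.  21.  24
[... 733 characters left out ...]
at64(-317.2), np.float64(477.2), np.float64(-318.2), np.float64(35.2), np.float64(37.0), np.float64(35.0), np.int32(340))
[419.69131581  24.83354885] [627.91137357 235.95146984] ((516.7962036132812, 133.32138061523438), 112.89179992675781)
pointer 0.58 [319. 206.  91.  62.]
mark 0.69 [316. 203. 118. 128.]
rotor 0.58 [317. 205.  91.  59.]
changer 0.73 [317. 204. 116. 124.]
changer 0.53 [319. 207.  95.  65.]
changer 0.42 [334. 246.  21.  29.]
lever_grip 0.78 [335. 246.  18.  28.]
lever_grip 0.63 [316. 203. 115. 123.]
pocket0 0.93 [320. 205.  91.  58.]
pocket0 0.29 [416. 320.  18.  27.]
clock: 2.22
eef_pos: [414.4, 413.9, 325.8]
tool_rot: [3.137, -0.004, -3.1]
force: [0.7, 0.0, 0.5]
width: 85.3
```

```bash
python3 -m crank '[[[-1,-1,-1,0,0,0.2],[-1,-1,-1,0,0,0.2],[0,-1,-1,0,0,0],[0,-1,0,0,0,0],[0,-1,0,0,0,0],[0,-1,0,0,0,0],[0,-1,0,0,0,0],[0,-1,0,0,0,0],[0,-1,0,0,0,0],[0,0,0,0,0,0],[0,0,0,0,0,0]]]' -1
python3 - <<'E'
from h import *
p=ctrl.get_image("wrist"); save(p,"w1.png"); print(-np.array(p["R"]).T@np.array(p["t"]).ravel()); C=cloud(p)
for z0,z1 in((50,61),(65,74)):
    m=(C[...,2]>z0)&(C[...,2]<z1)&(p["depth"]>0)&(abs(C[...,0]-525)<120)&(abs(C[...,1]-128)<120); P=C[m]; print(P.min(0),P.max(0),len(P))
for a in "xyz": pass
print(proj(p,[525,128,55]))
E
```

```text
clock: 3.13
eef_pos: [469.7, 135.9, 405.3]
tool_rot: [-3.141, 0.006, 3.115]
force: [-0.2, 0.8, -0.3]
width: 85.0
[387.97313213 139.01163044 582.83014668]
[420.32489157  27.58843864  50.0862096 ] [627.30153187 237.04626541  60.98417589] 16223
[424.3066656   29.09527318  65.01200633] [624.02127762 225.97768905  73.00377623] 2793
[316.25625937 209.60856667]
```

View pics/w1.png

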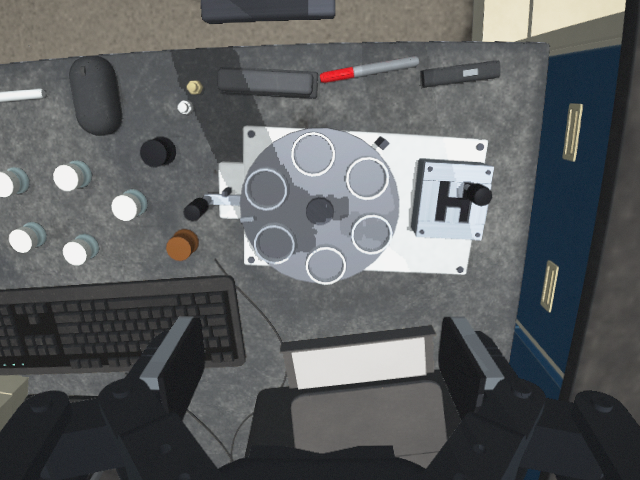

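```bash
cat >> h.py <<'E'
from scipy.optimize import least_squares
def rings(p):
    C=cloud(p); im=p["color"].astype(int)
    m=(C[...,2]>63)&(C[...,2]<75)&(im.min(-1)>150)&(p["depth"]>0)&(np.hypot(C[...,0]-522,C[...,1]-130)<108); P=C[m][:,:2]
    best=None
    for a0 in np.arange(0,1.05,.15):
        def f(q):
            a=q[2]+np.arange(6)*np.pi/3; c=np.stack([q[0]+74*np.cos(a),q[1]+74*np.sin(a)],1)
            return np.linalg.norm(P[:,None]-c[None],axis=2).min(1)-25.5
        r=least_squares(f,[522,130,a0],loss="soft_l1",f_scale=1.5)
        if best is None or r.cost<best.cost: best=r
    a=best.x[2]+np.arange(6)*np.pi/3
    return best.x,best.cost/len(P),len(P),np.stack([best.x[0]+74*np.cos(a),best.x[1]+74*np.sin(a)],1)
E
python3 - <<'E'
from h import *
for n in("wrist","scene","side"):
    p=ctrl.get_image(n); r=rings(p); print(n,r[0].round(3),round(r[1],2),r[2]); 
    if n=="wrist":
        print(r[3].round(1))
        for o in caps(p): print([float(x) for x in o[:2]],o[-3:])
        for nm,u,v,z in(("mark",381,142,None),("pointerend",241,219,65),("knob",482,192,110),("grip",200,205,100),("hole1",250,133,16),("hole2",479,147,16),("hole3",460,270,16),("hole4",250,260,16)):
            print(nm,dep(p,u,v).round(1),onz(p,u,v,z or 40).round(1))
E
```

```text
wrist [524.315 132.027   1.13 ] 0.91 1785
[[555.9 199. ]
 [482.1 192.8]
 [450.6 125.9]
 [492.7  65.1]
 [566.5  71.2]
 [598.1 138.1]]
[473.8, -215.1] (np.float64(37.0), np.float64(36.0), np.int32(504))
[478.9, -309.5] (np.float64(35.0), np.float64(27.0), np.int32(298))
[519.7, -138.4] (np.float64(37.0), np.float64(36.0), np.int32(507))
[563.4, -307.5] (np.float64(37.0), np.float64(37.0), np.int32(415))
[583.7, -225.2] (np.float64(36.0), np.float64(36.0), np.int32(436))
mark [439.8 210.   57.8] [441.6 212.4  40. ]
pointerend [532.3  29.   66.1] [532.6  28.8  65. ]
knob [494.  322.3 111.6] [494.4 322.9 110. ]
grip [505.8 -14.5  92.2] [504.  -12.1 100. ]
hole1 [427.   41.3  20.4] [427.3  40.6  16. ]
hole2 [452.3 348.4  20.2] [452.8 349.9  16. ]
hole3 [632.  336.2  19.6] [633.5 337.4  16. ]
hole4 [607.2  27.1  21. ] [609.2  26.1  16. ]
scene [523.877 128.634   1.132] 1.04 564
side [5.23951e+02 1.29200e+02 7.90000e-02] 0.85 599
```

```bash
python3 -m crank '[[[-0.5,-1,0,0,0,0],[-0.5,-1,0,0,0,0],[-0.5,-1,0.3,0,0,0],[0,-1,0.5,0,0,0],[0,-1,1,0,0,0],[0,-1,1,0,0,0],[0,-1,1,0,0,0],[0,-1,1,0,0,0],[0,-1,1,0,0,0],[0,-0.3,1,0,0,0],[0,0,1,0,0,0],[0,0,1,0,0,0]]]' -0.4
python3 - <<'E'
from h import *
s=ctrl.read_state(); print(s["eef_pos"],s["tool_rot"],s["clock"])
for n in ("wrist","scene"):
    p=ctrl.get_image(n)
    for o in caps(p): print(n,[float(x) for x in o[:2]],o[-3:])
E
```

```text
clock: 4.33
eef_pos: [531.1, -129.0, 136.3]
tool_rot: [3.137, 0.025, -3.125]
force: [0.0, 1.0, -0.3]
width: 59.7
[ 531.14290525 -128.98802818  136.33345452] [ 3.13682752  0.02451605 -3.12474186] 4.3333
wrist [473.8, -215.3] (np.float64(36.0), np.float64(36.0), np.int32(2351))
wrist [478.8, -315.1] (np.float64(35.0), np.float64(36.0), np.int32(2048))
wrist [519.1, -138.3] (np.float64(36.0), np.float64(35.0), np.int32(2054))
wrist [562.8, -307.2] (np.float64(36.0), np.float64(36.0), np.int32(1620))
wrist [584.1, -226.2] (np.float64(36.0), np.float64(36.0), np.int32(1623))
scene [517.9, -141.5] (np.float64(34.0), np.float64(36.0), np.int32(187))
scene [583.3, -229.5] (np.float64(37.0), np.float64(34.0), np.int32(221))
scene [475.1, -217.1] (np.float64(38.0), np.float64(38.0), np.int32(258))
scene [562.5, -310.5] (np.float64(38.0), np.float64(38.0), np.int32(278))
scene [478.9, -317.6] (np.float64(38.0), np.float64(37.0), np.int32(307))
```

```bash
cat > d.py <<'E'
import sys; from h import *
s=ctrl.read_state(); R=Ro.from_euler("xyz",s["tool_rot"]); a=list(map(float,sys.argv[1:]))
g=Ro.from_euler("xyz",[np.pi,0,a[3] if len(a)>3 else np.pi])
print("pos",s["eef_pos"].round(1),"F",s["force"].round(1),"w",round(s["width"],1),"need",(R.inv().apply(np.array(a[:3])-s["eef_pos"])/30).round(2),"rot",(np.degrees((R.inv()*g).as_rotvec())/6).round(2))
E
python3 -m crank '[[[0.4,-0.37,0,0,0.24,0.15],[0,0,1,0,0,0],[0,0,1,0,0,0],[0,0,0.6,0,0,0],[0,0,0,0,0,0]]]' -0.4; python3 d.py 519 -140 17
```

```text
clock: 4.85
eef_pos: [521.2, -138.3, 60.8]
tool_rot: [3.136, -0.003, -3.135]
force: [-0.0, -1.0, 0.3]
width: 59.8
pos [ 521.2 -138.3   60.8] F [-0.  -1.   0.3] w 59.8 need [ 0.07 -0.06  1.46] rot [ 0.05 -0.03  0.06]
```

Good tracking. Descend, grip, lift and go over the table.

```bash
python3 -m crank '[[[0.07,-0.06,0.8,0,0,0],[0,0,0.65,0,0,0],[0,0,0,0,0,0]]]' -0.4; python3 d.py 519 -140 17
python3 -m crank '[[[0,0,0,0,0,0],[0,0,0,0,0,0],[0,0,0,0,0,0],[0,0,0,0,0,0],[0,0,0,0,0,0]]]' 1
python3 -m crank '[[[0,0,-1,0,0,0],[0,0,-1,0,0,0],[0,0,-1,0,0,0],[0,0,-1,0,0,0],[0,0,-1,0,0,0]]]' 1; python3 d.py 598 136 120
```

```text
clock: 5.1
eef_pos: [524.8, -141.3, 22.9]
tool_rot: [3.139, 0.006, -3.133]
force: [0.8, -1.1, -0.2]
width: 60.0
pos [ 524.8 -141.3   22.9] F [ 0.8 -1.1 -0.2] w 60.0 need [0.19 0.05 0.2 ] rot [0.03 0.06 0.08]
clock: 5.52
eef_pos: [530.6, -142.8, 31.7]
tool_rot: [-3.141, 0.017, -3.133]
force: [-0.8, -0.3, 0.0]
width: 0.1
clock: 5.93
eef_pos: [523.5, -141.4, 183.7]
tool_rot: [3.139, 0.005, -3.133]
force: [-0.0, 0.4, 0.5]
width: -0.2
pos [ 523.5 -141.4  183.7] F [-0.   0.4  0.5] w -0.2 need [-2.55  9.22  2.16] rot [0.03 0.05 0.09]
```

```bash
python3 - <<'E'
from h import *
for n in ("wrist","scene"):
    p=ctrl.get_image(n)
    for o in caps(p): print(n,[float(x) for x in o[:2]],o[4],o[-3:])
    save(p,n+"2.png",(300,180,540,440) if n=="scene" else None,2 if n=="scene" else 1)
E
python3 -m crank '[[[0,0,0,0,0,0],[0,0,0,0,0,0],[0,0,0,0,0,0],[0,0,0,0,0,0]]]' -0.4
python3 -m crank '[[[0,0,0,0,0,0],[0,0,0,0,0,0],[0,0,0,0,0,0],[0,0,0,0,0,0]]]' -0.4
```

```text
wrist [474.2, -215.2] 37.3 (np.float64(36.0), np.float64(36.0), np.int32(1718))
wrist [478.8, -315.4] 37.4 (np.float64(36.0), np.float64(36.0), np.int32(1563))
wrist [519.1, -138.2] 37.3 (np.float64(35.0), np.float64(35.0), np.int32(1538))
wrist [562.9, -307.5] 37.3 (np.float64(36.0), np.float64(37.0), np.int32(1311))
wrist [584.5, -226.0] 37.3 (np.float64(37.0), np.float64(36.0), np.int32(1263))
scene [520.1, -142.2] 35.1 (np.float64(36.0), np.float64(37.0), np.int32(194))
scene [583.5, -230.0] 36.4 (np.float64(35.0), np.float64(34.0), np.int32(212))
scene [474.5, -218.1] 36.3 (np.float64(37.0), np.float64(38.0), np.int32(256))
scene [563.0, -309.9] 35.9 (np.float64(38.0), np.float64(38.0), np.int32(279))
scene [478.4, -316.9] 35.9 (np.float64(35.0), np.float64(38.0), np.int32(308))
clock: 6.37
eef_pos: [526.7, -142.1, 187.5]
tool_rot: [3.141, 0.016, -3.132]
force: [-1.2, 0.2, 0.3]
width: 48.5
clock: 6.7
eef_pos: [524.6, -141.7, 184.3]
tool_rot: [3.139, 0.009, -3.133]
force: [0.6, -0.0, -0.3]
width: 60.0
```

View pics/scene2.png

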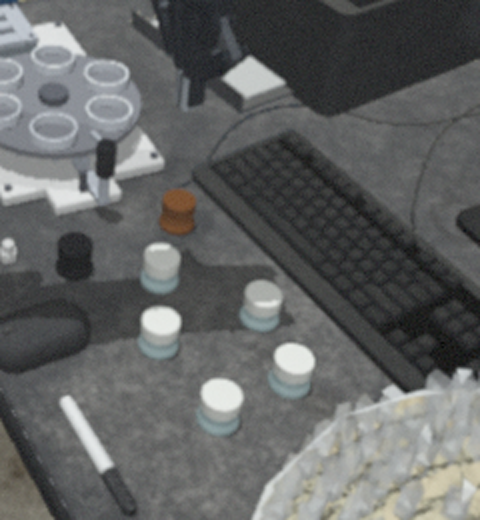

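```bash
python3 d.py 519 -140 15; python3 -m crank '[[[0.18,0.06,1,0,0.08,0],[0,0,1,0,0,0],[0,0,1,0,0,0],[0,0,1,0,0,0],[0,0,0.8,0,0,0],[0,0,0.5,0,0,0]]]' -0.4; python3 d.py 519 -140 15; python3 -m crank '[[[0,0,0,0,0,0]]]' -0.4; python3 d.py 519 -140 15;python3 -m crank '[[[0,0,0,0,0,0]]]' -0.4; python3 d.py 519 -140 15
```

```text
pos [ 524.6 -141.7  184.3] F [ 0.6 -0.  -0.3] w 60.0 need [0.24 0.04 5.64] rot [0.02 0.09 0.09]
clock: 7.2
eef_pos: [526.1, -141.2, 23.3]
tool_rot: [-3.141, 0.014, -3.132]
force: [-0.2, 0.6, -0.4]
width: 60.0
pos [ 526.1 -141.2   23.3] F [-0.2  0.6 -0.4] w 60.0 need [0.24 0.04 0.27] rot [-0.01  0.13  0.09]
clock: 7.28
eef_pos: [523.7, -140.5, 20.1]
tool_rot: [3.141, 0.008, -3.132]
force: [-0.6, 0.7, 0.3]
width: 59.6
pos [ 523.7 -140.5   20.1] F [-0.6  0.7  0.3] w 59.6 need [0.16 0.02 0.17] rot [0.01 0.07 0.09]
clock: 7.37
eef_pos: [523.2, -140.5, 19.4]
tool_rot: [3.141, 0.006, -3.132]
force: [-0.1, 0.5, -0.5]
width: 59.6
pos [ 523.2 -140.5   19.4] F [-0.1  0.5 -0.5] w 59.6 need [0.14 0.02 0.15] rot [0.01 0.06 0.09]
```

```bash
python3 -m crank '[[[0.15,0,0.17,0,0.05,0.05],[0.05,0,0.03,0,0,0]]]' -0.4; python3 d.py 519 -140 15; python3 -m crank '[[[0.03,0,0.03,0,0,0],[0.03,0,0.03,0,0,0],[0,0,0,0,0,0]]]' 1; python3 d.py 519 -140 15;python3 -m crank '[[[0,0,0,0,0,0],[0,0,0,0,0,0],[0,0,0,0,0,0]]]' 1; python3 d.py 519 -140 15
```

```text
clock: 7.53
eef_pos: [518.1, -140.8, 14.4]
tool_rot: [3.141, 0.003, -3.138]
force: [-0.6, 0.2, -0.1]
width: 59.6
pos [ 518.1 -140.8   14.4] F [-0.6  0.2 -0.1] w 59.6 need [-0.03  0.03 -0.02] rot [0.   0.02 0.03]
clock: 7.78
eef_pos: [517.3, -141.4, 14.8]
tool_rot: [-3.141, 0.006, -3.138]
force: [-0.5, 0.4, -0.8]
width: 24.0
pos [ 517.3 -141.4   14.8] F [-0.5  0.4 -0.8] w 24.0 need [-0.06  0.05 -0.01] rot [-0.01  0.06  0.03]
clock: 8.03
eef_pos: [518.4, -141.6, 16.2]
tool_rot: [-3.14, 0.009, -3.138]
force: [0.2, 0.6, -0.1]
width: -0.2
pos [ 518.4 -141.6   16.2] F [ 0.2  0.6 -0.1] w -0.2 need [-0.02  0.05  0.04] rot [-0.01  0.09  0.03]
```

Run:
```python
from h import *
s=ctrl.read_state()
for n in ("wrist","scene","side"):
    p=ctrl.get_image(n)
    for o in caps(p): print(n,[float(x) for x in o[:2]],o[4],o[-3:])
    print(n,proj(p,s["eef_pos"]))
    save(p,n+"3.png",(300,180,540,440) if n!="wrist" else None,1.5 if n!="wrist" else 1)
a=cv2.imread("pics/scene3.png");b=cv2.imread("pics/side3.png");cv2.imwrite("pics/s3.png",cv2.hconcat([a,b]))
```

```text
wrist [473.9, -215.0] 37.3 (np.float64(36.0), np.float64(36.0), np.int32(6396))
wrist [514.4, -138.6] 37.2 (np.float64(28.0), np.float64(36.0), np.int32(3218))
wrist [548.5, -296.5] 30.9 (np.float64(4.0), np.float64(4.0), np.int32(71))
wrist [565.6, -296.2] 37.3 (np.float64(29.0), np.float64(15.0), np.int32(649))
wrist [575.5, -231.3] 37.0 (np.float64(20.0), np.float64(25.0), np.int32(881))
wrist [319.87698296 283.3123574 ]
scene [511.2, -143.7] 34.7 (np.float64(20.0), np.float64(33.0), np.int32(78))
scene [584.6, -228.0] 36.4 (np.float64(39.0), np.float64(37.0), np.int32(229))
scene [474.4, -217.2] 36.4 (np.float64(36.0), np.float64(38.0), np.int32(261))
scene [562.7, -310.0] 36.0 (np.float64(35.0), np.float64(38.0), np.int32(275))
scene [478.4, -316.3] 35.6 (np.float64(36.0), np.float64(39.0), np.int32(307))
scene [379.56988413 315.16228628]
side [512.4, -143.8] 34.5 (np.float64(22.0), np.float64(30.0), np.int32(96))
side [584.3, -228.3] 35.7 (np.float64(36.0), np.float64(36.0), np.int32(268))
side [473.5, -215.4] 36.0 (np.float64(35.0), np.float64(39.0), np.int32(298))
side [561.4, -309.2] 35.0 (np.float64(37.0), np.float64(37.0), np.int32(326))
side [478.6, -317.4] 35.4 (np.float64(35.0), np.float64(36.0), np.int32(341))
side [365.23981845 297.84755563]
```

View pics/s3.png

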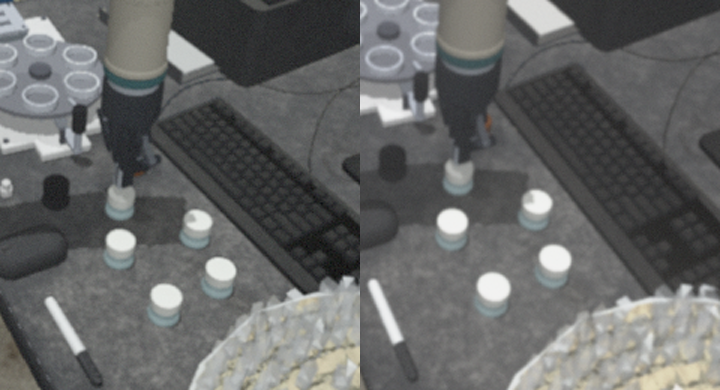

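View pics/wrist3.png

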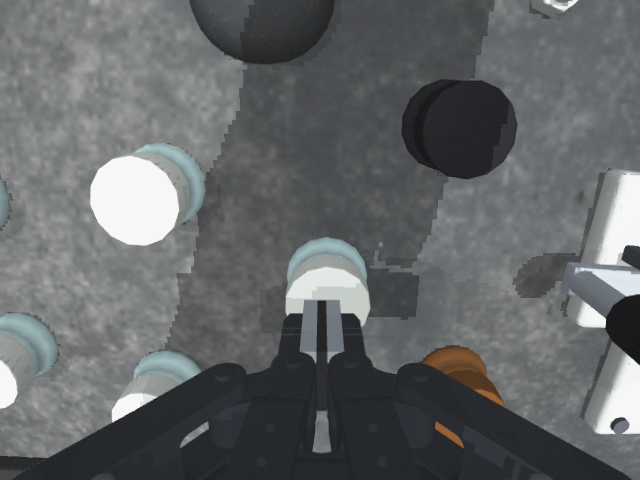

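Run:
```python
from h import *
p=ctrl.get_image("wrist");s=ctrl.read_state();print(s["eef_pos"],s["force"])
for v in (296,300,304,308,312,316,320,330): print(v,[dep(p,u,v).round(0).tolist() for u in (305,315,322,329,345)])
```

```text
[ 518.17350382 -141.55603646   15.90450888] [-0.23007958 -0.30742395  1.09157236]
296 [[514.0, -148.0, 37.0], [514.0, -144.0, 38.0], [514.0, -141.0, 37.0], [514.0, -138.0, 37.0], [514.0, -131.0, 37.0]]
300 [[507.0, -147.0, 56.0], [507.0, -143.0, 55.0], [507.0, -141.0, 55.0], [506.0, -138.0, 57.0], [516.0, -131.0, 37.0]]
304 [[507.0, -147.0, 59.0], [507.0, -143.0, 59.0], [506.0, -141.0, 59.0], [507.0, -138.0, 58.0], [518.0, -131.0, 37.0]]
308 [[506.0, -147.0, 63.0], [507.0, -143.0, 62.0], [507.0, -141.0, 61.0], [507.0, -138.0, 62.0], [519.0, -131.0, 38.0]]
312 [[506.0, -147.0, 65.0], [507.0, -143.0, 64.0], [506.0, -141.0, 66.0], [506.0, -138.0, 66.0], [522.0, -131.0, 37.0]]
316 [[506.0, -146.0, 68.0], [506.0, -143.0, 68.0], [506.0, -141.0, 68.0], [507.0, -138.0, 67.0], [510.0, -132.0, 61.0]]
320 [[507.0, -146.0, 69.0], [506.0, -143.0, 71.0], [506.0, -141.0, 71.0], [506.0, -138.0, 71.0], [510.0, -132.0, 64.0]]
330 [[507.0, -146.0, 77.0], [507.0, -143.0, 76.0], [507.0, -141.0, 76.0], [507.0, -138.0, 75.0], [510.0, -133.0, 70.0]]
```

Run:
```python
from h import *
for n in("scene","side"):
    p=ctrl.get_image(n)
    for z in (16,37,55): print(n,z,proj(p,[507,-141,z]).round())
    save(p,n+"4.png",(345,250,405,330),5)
a=cv2.imread("pics/scene4.png");b=cv2.imread("pics/side4.png");cv2.imwrite("pics/s4.png",cv2.hconcat([a,b]))
```

```text
scene 16 [375. 317.]
scene 37 [375. 309.]
scene 55 [376. 303.]
side 16 [360. 299.]
side 37 [360. 292.]
side 55 [361. 286.]
```

View pics/s4.png

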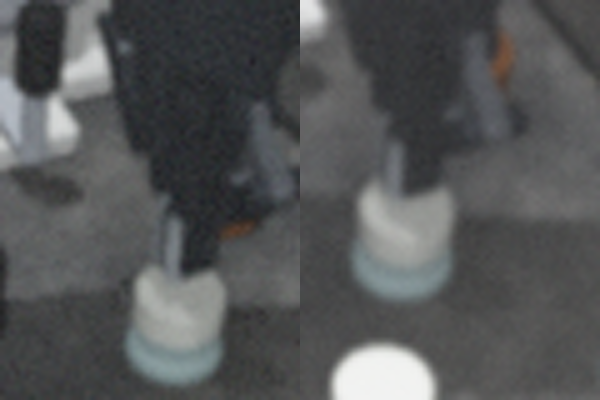

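```bash
python3 -m crank '[[[0,0,0,0,0,0],[0,0,0,0,0,0],[0,0,0,0,0,0],[0,0,0,0,0,0]]]' -0.4; python3 -m crank '[[[0,0,0,0,0,0],[0,0,0,0,0,0]]]' -0.4; python3 d.py 519 -140 -24;  python3 -m crank '[[[0,0,0.6,0,0,0],[0,0,0.5,0,0,0],[0,0,0.2,0,0,0]]]' -0.4; python3 d.py 519 -140 -24
```

```text
clock: 8.67
eef_pos: [518.0, -141.5, 15.6]
tool_rot: [-3.14, 0.008, -3.138]
force: [-0.6, 0.3, 0.1]
width: 48.2
clock: 8.83
eef_pos: [517.9, -141.5, 15.5]
tool_rot: [-3.141, 0.008, -3.138]
force: [0.3, -0.2, 0.1]
width: 59.5
pos [ 517.9 -141.5   15.5] F [ 0.3 -0.2  0.1] w 59.5 need [-0.03  0.05  1.32] rot [-0.01  0.07  0.03]
clock: 9.08
eef_pos: [520.6, -142.1, -22.6]
tool_rot: [-3.139, 0.013, -3.138]
force: [-0.6, 0.4, 1.0]
width: 59.9
pos [ 520.6 -142.1  -22.6] F [-0.6  0.4  1. ] w 59.9 need [0.05 0.07 0.04] rot [-0.02  0.12  0.03]
```

```bash
python3 -m crank '[[[0.05,0,0.05,0,0.08,0],[0,0,0,0,0,0]]]' -0.4; python3 d.py 519 -140 -24; python3 -m crank '[[[0,0,0,0,0,0],[0,0,0,0,0,0],[0,0,0,0,0,0],[0,0,0,0,0,0]]]' 1; python3 d.py 519 -140 -24; python3 -m crank '[[[0,0,-0.5,0,0,0],[0,0,-1,0,0,0],[0,0,-1,0,0,0],[0,0,-1,0,0,0],[0,0,-1,0,0,0]]]' 1; python3 d.py 598 136 75
python3 - <<'E'
from h import *
p=ctrl.get_image("wrist");save(p,"w5.png")
for v in range(290,420,6): print(v,[dep(p,u,v).round(0).tolist() for u in (270,280,320,360,370)])
E
```

```text
clock: 9.25
eef_pos: [517.9, -141.9, -25.4]
tool_rot: [-3.14, 0.001, -3.138]
force: [0.4, 0.5, -0.5]
width: 60.2
pos [ 517.9 -141.9  -25.4] F [ 0.4  0.5 -0.5] w 60.2 need [-0.04  0.06 -0.05] rot [-0.02  0.01  0.03]
clock: 9.58
eef_pos: [518.9, -142.1, -23.6]
tool_rot: [-3.139, 0.003, -3.138]
force: [0.1, -0.6, 0.4]
width: 34.9
pos [ 518.9 -142.1  -23.6] F [ 0.1 -0.6  0.4] w 34.9 need [-0.    0.07  0.01] rot [-0.02  0.03  0.03]
clock: 10.0
eef_pos: [513.4, -140.5, 111.0]
tool_rot: [3.14, -0.01, -3.139]
force: [0.4, -0.2, -0.6]
width: 34.7
pos [ 513.4 -140.5  111. ] F [ 0.4 -0.2 -0.6] w 34.7 need [-2.86  9.21  1.18] rot [ 0.01 -0.09  0.03]
290 [[567.0, -179.0, 1.0], [567.0, -171.0, 1.0], [499.0, -140.0, 149.0], [502.0, -125.0, 142.0], [568.0, -102.0, 0.0]]
296 [[573.0, -179.0, 1.0], [505.0, -156.0, 143.0], [497.0, -140.0, 160.0], [504.0, -125.0, 144.0], [572.0, -102.0, 2.0]]
302 [[503.0, -159.0, 153.0], [506.0, -156.0, 145.0], [498.0, -140.0, 162.0], [505.0, -125.0, 147.0], [502.0, -122.0, 153.0]]
308 [[503.0, -158.0, 156.0], [508.0, -156.0, 147.0], [497.0, -140.0, 169.0], [507.0, -125
[... 1563 characters left out ...]
, [525.0, -154.0, 172.0], [524.0, -140.0, 173.0], [524.0, -127.0, 173.0], [645.0, -101.0, 15.0]]
392 [[651.0, -180.0, 15.0], [651.0, -173.0, 14.0], [526.0, -140.0, 173.0], [527.0, -127.0, 172.0], [651.0, -100.0, 14.0]]
398 [[656.0, -181.0, 16.0], [656.0, -173.0, 15.0], [529.0, -140.0, 173.0], [656.0, -108.0, 15.0], [656.0, -100.0, 15.0]]
404 [[662.0, -181.0, 15.0], [663.0, -173.0, 15.0], [532.0, -140.0, 172.0], [662.0, -108.0, 16.0], [661.0, -100.0, 17.0]]
410 [[666.0, -181.0, 18.0], [666.0, -173.0, 18.0], [664.0, -140.0, 20.0], [665.0, -108.0, 20.0], [663.0, -101.0, 22.0]]
416 [[668.0, -180.0, 23.0], [668.0, -172.0, 23.0], [667.0, -140.0, 23.0], [668.0, -109.0, 23.0], [667.0, -101.0, 23.0]]
```

View pics/w5.png

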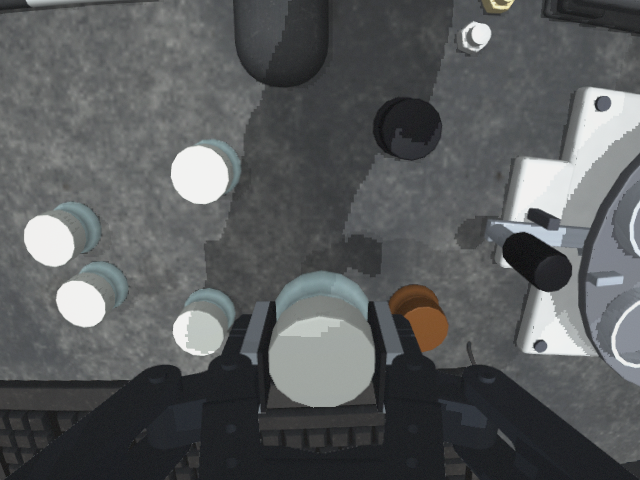

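```bash
python3 -m crank '[[[-0.3,0.9,0,0,0,0],[-0.3,0.9,0,0,0,0],[-0.3,0.9,0,0,0,0],[-0.3,0.9,0,0,0,0],[-0.3,0.9,0,0,0,0],[-0.3,0.9,0,0,0,0],[-0.3,0.9,0,0,0,0],[-0.3,0.9,0,0,0,0],[-0.3,0.9,0,0,0,0],[0,0.6,0,0,0,0],[0,0.3,0.2,0,0,0],[0,0,0,0,0,0]]]' 1; python3 d.py 597 135 75
```

```text
clock: 11.05
eef_pos: [605.7, 137.8, 116.2]
tool_rot: [-3.139, 0.016, 3.137]
force: [-0.7, -0.7, -1.8]
width: 35.6
pos [605.7 137.8 116.2] F [-0.7 -0.7 -1.8] w 35.6 need [ 0.31 -0.09  1.37] rot [-0.02  0.15 -0.04]
```

```bash
python3 -m crank '[[[0.2,-0.08,0.3,0,0.15,0],[0.1,0,0.6,0,0,0],[0,0,0.4,0,0,0],[0,0,0,0,0,0]]]' 1; python3 d.py 597 135 75;python3 -m crank '[[[0,0,0,0,0,0]]]' 1; python3 d.py 597 135 60
```

```text
clock: 11.38
eef_pos: [594.8, 129.0, 74.4]
tool_rot: [-3.136, -0.003, 3.133]
force: [-0.3, 0.0, -1.2]
width: 35.1
pos [594.8 129.   74.4] F [-0.3  0.  -1.2] w 35.1 need [-0.07  0.2  -0.02] rot [-0.06 -0.03 -0.08]
clock: 11.47
eef_pos: [594.1, 126.8, 73.7]
tool_rot: [-3.134, -0.005, 3.131]
force: [0.0, -0.2, 0.1]
width: 35.0
pos [594.1 126.8  73.7] F [ 0.  -0.2  0.1] w 35.0 need [-0.1   0.28  0.45] rot [-0.07 -0.05 -0.1 ]
```

```bash
python3 -m crank '[[[-0.1,0.25,0.2,-0.05,0,-0.08],[0,0,0.15,0,0,0]]]' 1; python3 d.py 597 135 55;python3 -m crank '[[[0,0,0,0,0,0]]]' 1; python3 d.py 597 135 55
python3 - <<'E'
from h import *
for n in ("scene","side"):
    p=ctrl.get_image(n)
    for o in caps(p,95,145): print(n,[float(x) for x in o[:2]],o[4],o[-3:])
p=ctrl.get_image("wrist"); r=rings(p); print(r[0]);save(p,"w6.png",(180,140,500,480),1.7)
for o in caps(p,95,145): print(n,[float(x) for x in o[:2]],o[4],o[-3:])
E
```

```text
clock: 11.63
eef_pos: [598.4, 132.3, 63.6]
tool_rot: [-3.14, -0.004, 3.136]
force: [0.1, 0.8, 0.6]
width: 35.1
pos [598.4 132.3  63.6] F [0.1 0.8 0.6] w 35.1 need [0.05 0.09 0.29] rot [-0.02 -0.03 -0.05]
clock: 11.72
eef_pos: [598.3, 131.7, 63.0]
tool_rot: [-3.139, -0.004, 3.136]
force: [-0.4, -0.1, 0.1]
width: 34.9
pos [598.3 131.7  63. ] F [-0.4 -0.1  0.1] w 34.9 need [0.04 0.11 0.27] rot [-0.02 -0.04 -0.06]
scene [554.4, -518.4] 114.6 (np.float64(41.0), np.float64(30.0), np.int32(236))
scene [522.4, -503.8] 112.0 (np.float64(37.0), np.float64(17.0), np.int32(172))
scene [476.9, -516.9] 111.7 (np.float64(38.0), np.float64(30.0), np.int32(224))
scene [483.3, -545.1] 114.9 (np.float64(40.0), np.float64(25.0), np.int32(251))
side [728.1, -576.7] 109.4 (np.float64(33.0), np.float64(19.0), np.int32(110))
side [513.9, -505.7] 112.0 (np.float64(21.0), np.float64(14.0), np.int32(179))
side [551.2, -520.3] 112.7 (np.float64(36.0), np.float64(26.0), np.int32(267))
side [473.0, -518.0] 110.2 (np.float64(25.0), np.float64(27.0), np.int32(227))
side [474.2, -545.4] 118.4 (np.float64(17.0), np.float64(10.0), np.int32(75))
[524.55628333 132.06024382   1.12969627]
side [600.2, 133.1] 125.5 (np.float64(37.0), np.float64(35.0), np.int32(7405))
```

View pics/w6.png

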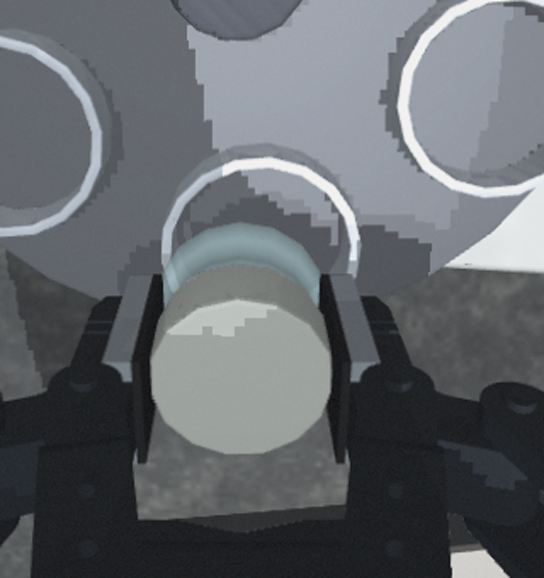

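```bash
python3 -m crank '[[[0.06,0.12,0.3,0,0,0],[0,0.02,0,0,0,0]]]' 1; python3 d.py 596.5 135 33;python3 -m crank '[[[0,0,0.3,0,0,0],[0,0,0.2,0,0,0]]]' 1; python3 d.py 596.5 135 33
```

```text
clock: 12.03
eef_pos: [597.5, 137.1, 55.1]
tool_rot: [-3.14, -0.001, 3.136]
force: [-0.0, 0.3, -0.2]
width: 35.2
pos [597.5 137.1  55.1] F [-0.   0.3 -0.2] w 35.2 need [ 0.03 -0.07  0.74] rot [-0.01 -0.01 -0.05]
clock: 12.2
eef_pos: [598.3, 138.1, 40.2]
tool_rot: [-3.141, 0.001, 3.137]
force: [-0.7, 0.4, -1.2]
width: 35.4
pos [598.3 138.1  40.2] F [-0.7  0.4 -1.2] w 35.4 need [ 0.06 -0.1   0.24] rot [-0.    0.01 -0.04]
```

```bash
python3 -m crank '[[[0.06,-0.08,0.15,0,0,0],[0,0,0.06,0,0,0],[0,0,0,0,0,0]]]' 1; python3 d.py 596.5 135 33;python3 -m crank '[[[0,0,0,0,0,0],[0,0,0,0,0,0]]]' -0.3; python3 d.py 596.5 135 33; python3 -m crank '[[[0,0,0,0,0,0],[0,0,0,0,0,0],[0,0,-0.5,0,0,0],[0,0,-1,0,0,0],[0,0,-1,0,0,0]]]' -0.4; python3 d.py 584 -229 80
python3 - <<'E'
from h import *
for n in ("wrist","scene","side"):
    p=ctrl.get_image(n)
    for o in caps(p,78,100): print(n,[float(x) for x in o[:2]],o[4],o[-3:])
    print(caps(p))
E
```

```text
clock: 12.45
eef_pos: [596.4, 136.1, 34.3]
tool_rot: [3.141, 0.001, 3.138]
force: [-1.0, 1.5, 2.4]
width: 35.0
pos [596.4 136.1  34.3] F [-1.   1.5  2.4] w 35.0 need [-0.   -0.04  0.04] rot [ 0.    0.01 -0.04]
clock: 12.62
eef_pos: [596.2, 135.6, 34.2]
tool_rot: [3.141, 0.001, 3.137]
force: [0.5, 0.6, -0.1]
width: 55.0
pos [596.2 135.6  34.2] F [ 0.5  0.6 -0.1] w 55.0 need [-0.01 -0.02  0.04] rot [ 0.    0.01 -0.04]
clock: 13.03
eef_pos: [590.0, 133.5, 102.9]
tool_rot: [-3.137, -0.015, 3.137]
force: [0.6, -0.3, -0.4]
width: 59.9
pos [590.  133.5 102.9] F [ 0.6 -0.3 -0.4] w 59.9 need [  0.13 -12.08   0.82] rot [-0.04 -0.14 -0.05]
wrist [597.2, 136.6] 92.3 (np.float64(36.0), np.float64(35.0), np.int32(3599))
[]
scene [590.9, 132.2] 89.0 (np.float64(26.0), np.float64(35.0), np.int32(99))
scene [584.5, -427.7] 92.9 (np.float64(41.0), np.float64(20.0), np.int32(96))
scene [416.8, -457.0] 91.3 (np.float64(51.0), np.float64(36.0), np.int32(96))
scene [376.6, -500.2] 91.6 (np.float64(29.0), np.float64(29.0), np.int32(191))
[(np.float64(584.1), np.float64(-228.1), np.float64(582.8), np.float6
[... 733 characters left out ...]
oat64(8.0), np.int32(96))
side [418.8, -456.3] 90.8 (np.float64(56.0), np.float64(37.0), np.int32(137))
[(np.float64(584.5), np.float64(-228.4), np.float64(582.4), np.float64(-229.8), np.float64(35.8), np.float64(37.0), np.float64(37.0), np.int32(274)), (np.float64(473.6), np.float64(-216.6), np.float64(472.4), np.float64(-219.3), np.float64(35.9), np.float64(36.0), np.float64(39.0), np.int32(303)), (np.float64(561.9), np.float64(-309.7), np.float64(560.9), np.float64(-311.3), np.float64(35.2), np.float64(37.0), np.float64(36.0), np.int32(323)), (np.float64(516.0), np.float64(-323.8), np.float64(515.1), np.float64(-325.3), np.float64(35.3), np.float64(37.0), np.float64(35.0), np.int32(333))]
```

```bash
python3 -m crank '[[[0,-1,-0.5,0,0,0],[0,-1,0,0,-0.1,0],[0,-1,0,0,0,0],[0,-1,0,0,0,0],[0,-1,0,0,0,0],[0,-1,0,0,0,0],[0,-1,0,0,0,0],[0,-1,0,0,0,0],[0,-1,0,0,0,0],[0.1,-1,0.4,0,0,0],[0,-1,0.5,0,0,0],[0,-0.7,0.6,0,0,0]]]' -0.4; python3 -m crank '[[[0,0,0.4,0,0,0],[0,0,0,0,0,0],[0,0,0,0,0,0]]]' -0.4; python3 d.py 584.3 -228.5 -24
```

```text
clock: 14.18
eef_pos: [585.4, -220.7, 62.7]
tool_rot: [3.138, -0.009, -3.129]
force: [0.8, 0.1, -0.2]
width: 60.3
clock: 14.43
eef_pos: [578.2, -228.9, 42.9]
tool_rot: [3.139, -0.02, -3.14]
force: [0.1, -0.3, -0.1]
width: 59.8
pos [ 578.2 -228.9   42.9] F [ 0.1 -0.3 -0.1] w 59.8 need [-0.25  0.01  2.23] rot [ 0.02 -0.19  0.01]
```

```bash
python3 -m crank '[[[-0.2,0,0.6,0,-0.19,0],[0,0,0.8,0,0,0],[0,0,0.5,0,0,0],[0,0,0,0,0,0]]]' -0.4; python3 d.py 584.3 -228.5 -24; python3 -m crank '[[[0,0,0,0,0,0]]]' -0.4; python3 d.py 584.3 -228.5 -24
```

```text
clock: 14.77
eef_pos: [586.0, -224.8, -14.6]
tool_rot: [3.138, 0.003, -3.136]
force: [-0.1, 0.1, -0.6]
width: 59.9
pos [ 586.  -224.8  -14.6] F [-0.1  0.1 -0.6] w 59.9 need [ 0.06 -0.12  0.31] rot [0.04 0.03 0.06]
clock: 14.85
eef_pos: [586.1, -223.5, -14.6]
tool_rot: [3.137, 0.002, -3.134]
force: [-0.3, 0.3, 0.4]
width: 60.4
pos [ 586.1 -223.5  -14.6] F [-0.3  0.3  0.4] w 60.4 need [ 0.06 -0.17  0.31] rot [0.05 0.02 0.07]
```

```bash
python3 -m crank '[[[0.06,-0.16,0.3,0.04,0,0.06],[0,0,0,0,0,0]]]' -0.4; python3 d.py 584.3 -228.5 -24;  python3 -m crank '[[[0,0,0,0,0,0],[0,0,0,0,0,0],[0,0,0,0,0,0],[0,0,0,0,0,0]]]' 1; python3 d.py 584 -228.5 -24; python3 -m crank '[[[0,0,-0.5,0,0,0],[0,0,-1,0,0,0],[0,0,-1,0,0,0],[0,0,-1,0,0,0],[0,0,-1,0,0,0],[0,0.3,0,0,0,0],[0,0.7,0,0,0,0],[0,0.9,0,0,0,0],[0,0.9,0,0,0,0],[0,0.9,0,0,0,0],[0,0.9,0,0,0,0],[0,0.9,0,0,0,0]]]' 1; python3 d.py 555 196 100
```

```text
clock: 15.02
eef_pos: [585.7, -227.1, -22.4]
tool_rot: [3.141, 0.004, -3.139]
force: [-1.3, -0.5, 0.7]
width: 59.6
pos [ 585.7 -227.1  -22.4] F [-1.3 -0.5  0.7] w 59.6 need [ 0.05 -0.05  0.05] rot [0.   0.04 0.03]
clock: 15.35
eef_pos: [587.6, -227.5, -19.7]
tool_rot: [-3.14, 0.009, -3.138]
force: [-0.6, 0.2, -0.5]
width: 34.8
pos [ 587.6 -227.5  -19.7] F [-0.6  0.2 -0.5] w 34.8 need [ 0.12 -0.03  0.14] rot [-0.01  0.08  0.03]
clock: 16.35
eef_pos: [586.4, -67.2, 122.9]
tool_rot: [-3.134, 0.014, 3.128]
force: [1.0, 0.8, -0.4]
width: 34.9
pos [586.4 -67.2 122.9] F [ 1.   0.8 -0.4] w 34.9 need [1.18 8.77 0.68] rot [-0.08  0.14 -0.13]
```

```bash
python3 -m crank '[[[0.2,0.9,0,-0.1,0.1,-0.1],[0.2,0.9,0,0,0,0],[0.2,0.9,0,0,0,0],[0.2,0.9,0,0,0,0],[0.1,0.9,0,0,0,0],[0,0.9,0,0,0,0],[0,0.9,0,0,0,0],[0,0.9,0,0,0,0],[0,0.7,0,0,0,0],[0,0.3,0.3,0,0,0],[0,0,0.3,0,0,0],[0,0,0,0,0,0]]]' 1; python3 d.py 558.5 196 80; python3 -m crank '[[[0,0,0,0,0,0],[0,0,0,0,0,0]]]' 1;  python3 d.py 558.5 196 80
```

```text
clock: 17.35
eef_pos: [554.2, 201.7, 102.6]
tool_rot: [3.133, 0.003, -3.132]
force: [-0.2, -0.4, -0.7]
width: 34.9
pos [554.2 201.7 102.6] F [-0.2 -0.4 -0.7] w 34.9 need [-0.14 -0.2   0.75] rot [0.08 0.03 0.09]
clock: 17.52
eef_pos: [553.5, 198.1, 101.0]
tool_rot: [3.136, 0.001, -3.135]
force: [-0.2, -0.3, -0.2]
width: 35.2
pos [553.5 198.1 101. ] F [-0.2 -0.3 -0.2] w 35.2 need [-0.17 -0.08  0.7 ] rot [0.05 0.01 0.06]
```

```bash
cat > chk.py <<'E'
from h import *
p=ctrl.get_image("wrist"); s=ctrl.read_state(); z=s["eef_pos"][2]
# held cap: centre by front top edge -> bounding box
print("pos",s["eef_pos"].round(1))
for o in caps(p,z+48,z+68): print("cap",[float(x) for x in o[:2]],"bottom z",o[4]-37.5,o[-3:])
E
python3 -m crank '[[[-0.15,-0.08,0.4,0.05,0,0.05],[0,0,0.5,0,0,0],[0,0,0.2,0,0,0],[0,0,0,0,0,0],[0,0,0,0,0,0]]]' 1; python3 d.py 558.5 196 60; python3 chk.py
```

```text
clock: 17.93
eef_pos: [561.0, 187.3, 65.7]
tool_rot: [-3.138, 0.003, 3.131]
force: [-0.0, 0.4, -0.9]
width: 34.7
pos [561.  187.3  65.7] F [-0.   0.4 -0.9] w 34.7 need [0.09 0.29 0.19] rot [-0.04  0.02 -0.1 ]
pos [561.1 187.2  65.8]
cap [546.7, 185.4] bottom z 86.3 (np.float64(12.0), np.float64(27.0), np.int32(1417))
```

```bash
python3 -m crank '[[[0.08,0.28,0,-0.04,0,-0.1],[0,0,0,0,0,0]]]' 1; python3 d.py 558.5 196 58; python3 -m crank '[[[0,0,0,0,0,0]]]' 1; python3 d.py 558.5 196 58
python3 - <<'E'
from h import *
p=ctrl.get_image("wrist"); C=cloud(p); z=ctrl.read_state()["eef_pos"][2]
m=(C[...,2]>z+52)&(C[...,2]<z+64)&(np.hypot(C[...,0]-556,C[...,1]-196)<30)&(p["depth"]>0)
m[:,:255]=0;m[:,385:]=0
P=C[m]; print(P.min(0),P.max(0),np.median(P,0)); save(p,"w7.png",(180,140,500,480),1.5)
E
```

```text
clock: 18.15
eef_pos: [559.3, 195.9, 66.4]
tool_rot: [3.141, 0.004, 3.142]
force: [-1.1, 2.1, -1.1]
width: 35.2
pos [559.3 195.9  66.4] F [-1.1  2.1 -1.1] w 35.2 need [0.03 0.   0.28] rot [ 0.01  0.04 -0.  ]
clock: 18.23
eef_pos: [559.6, 196.2, 66.9]
tool_rot: [3.14, 0.005, -3.141]
force: [-0.5, 0.3, -0.5]
width: 34.7
pos [559.6 196.2  66.9] F [-0.5  0.3 -0.5] w 34.7 need [ 0.04 -0.01  0.3 ] rot [0.01 0.04 0.  ]
[538.69957042 174.17521041 119.00168666] [576.21952562 218.30247153 130.99908391] [554.25145909 196.74189166 124.92106806]
```

View pics/w7.png

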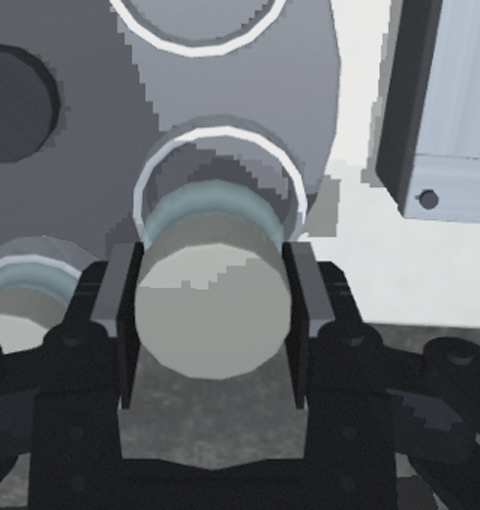

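```bash
python3 -m crank '[[[0.04,0,0.3,0,0.04,0],[0,0,0.3,0,0,0],[0,0,0.1,0,0,0]]]' 1; python3 d.py 558.5 196 36;python3 -m crank '[[[0,0,0,0,0,0]]]' 1; python3 d.py 558.5 196 36
```

```text
clock: 18.53
eef_pos: [559.3, 198.0, 46.0]
tool_rot: [3.138, 0.003, -3.14]
force: [0.2, -0.0, -1.6]
width: 34.6
pos [559.3 198.   46. ] F [ 0.2 -0.  -1.6] w 34.6 need [ 0.03 -0.07  0.33] rot [0.03 0.03 0.02]
clock: 18.62
eef_pos: [558.6, 197.8, 44.7]
tool_rot: [3.139, 0.002, -3.14]
force: [0.2, -0.0, -0.8]
width: 34.7
pos [558.6 197.8  44.7] F [ 0.2 -0.  -0.8] w 34.7 need [ 0.   -0.06  0.29] rot [0.03 0.02 0.02]
```

Release, retreat, and go towards J3 (474,-217) via height.

```bash
python3 -m crank '[[[0,-0.06,0.25,0,0,0],[0,0,0.05,0,0,0],[0,0,0,0,0,0]]]' 1; python3 d.py 558.5 196 36;python3 -m crank '[[[0,0,0,0,0,0],[0,0,0,0,0,0],[0,0,0,0,0,0]]]' -0.4; python3 d.py 558 196 36; python3 -m crank '[[[0,0,-0.5,0,0,0],[0,0,-1,0,0,0],[0,0,-1,0,0,0],[0.5,-0.5,0,0,0,0],[0.7,-1,0,0,0,0],[0.7,-1,0,0,0,0],[0.7,-1,0,0,0,0],[0,-1,0,0,0,0],[0,-1,0,0,0,0],[0,-1,0,0,0,0],[0,-1,0,0,0,0],[0,-1,0,0,0,0]]]' -0.4; python3 d.py 474 -217.3 60
python3 - <<'E'
from h import *
for n in ("scene","side"):
    p=ctrl.get_image(n)
    print([[float(x) for x in o[:2]]+[float(o[4])] for o in caps(p,80,100) if o[1]>0],[[float(x) for x in o[:2]] for o in caps(p)])
E
```

```text
clock: 18.87
eef_pos: [558.4, 195.8, 34.3]
tool_rot: [3.139, 0.001, -3.14]
force: [-0.7, 1.2, 8.0]
width: 35.0
pos [558.4 195.8  34.3] F [-0.7  1.2  8. ] w 35.0 need [-0.    0.01 -0.06] rot [0.02 0.01 0.02]
clock: 19.12
eef_pos: [558.8, 195.6, 34.4]
tool_rot: [3.139, 0.001, -3.14]
force: [-0.3, -0.4, 0.3]
width: 59.6
pos [558.8 195.6  34.4] F [-0.3 -0.4  0.3] w 59.6 need [ 0.03  0.01 -0.05] rot [0.03 0.01 0.02]
clock: 20.12
eef_pos: [480.8, -59.2, 113.6]
tool_rot: [3.133, 0.01, -3.123]
force: [-0.2, -0.2, -0.4]
width: 59.9
pos [480.8 -59.2 113.6] F [-0.2 -0.2 -0.4] w 59.9 need [ 0.35 -5.28  1.74] rot [0.09 0.09 0.18]
[[551.5, 193.8, 89.7]] [[474.8, -217.6], [562.9, -309.4], [517.4, -324.3]]
[] [[473.9, -216.5], [561.9, -309.3], [516.1, -324.0]]
```

```bash
python3 -m crank '[[[0.1,-1,0,0.05,0.1,0.1],[0,-1,0,0,0,0],[0,-1,0.3,0,0,0],[0,-1,0.4,0,0,0],[0,-0.7,0.7,0,0,0],[0,-0.3,0.7,0,0,0],[0,0,0.3,0,0,0],[0,0,0,0,0,0],[0,0,0,0,0,0]]]' -0.4; python3 d.py 474.3 -217.2 -24
```

```text
clock: 20.97
eef_pos: [482.7, -218.9, 41.5]
tool_rot: [-3.141, 0.008, -3.141]
force: [0.3, 0.7, 0.3]
width: 59.6
pos [ 482.7 -218.9   41.5] F [0.3 0.7 0.3] w 59.6 need [0.3  0.06 2.18] rot [-0.    0.08  0.  ]
```

```bash
python3 -m crank '[[[0.3,0.06,0.5,0,0.08,0],[0,0,0.8,0,0,0],[0,0,0.5,0,0,0],[0,0,0.2,0,0,0],[0,0,0,0,0,0]]]' -0.4; python3 d.py 474.3 -217.2 -24;python3 -m crank '[[[0,0,0,0,0,0]]]' -0.4; python3 d.py 474.3 -217.2 -24
```

```text
clock: 21.38
eef_pos: [479.7, -210.2, -14.8]
tool_rot: [3.141, 0.009, -3.131]
force: [-0.4, 0.3, 0.1]
width: 59.7
pos [ 479.7 -210.2  -14.8] F [-0.4  0.3  0.1] w 59.7 need [ 0.19 -0.23  0.31] rot [0.   0.08 0.1 ]
clock: 21.47
eef_pos: [480.3, -209.2, -14.0]
tool_rot: [3.141, 0.009, -3.129]
force: [-0.7, -0.3, -0.1]
width: 60.2
pos [ 480.3 -209.2  -14. ] F [-0.7 -0.3 -0.1] w 60.2 need [ 0.21 -0.27  0.33] rot [0.   0.09 0.12]
```

```bash
python3 -m crank '[[[0.21,-0.27,0.3,0,0.09,0.1],[0,0,0.03,0,0,0]]]' -0.4; python3 d.py 474.3 -217.2 -24;  python3 -m crank '[[[0.03,0,0.03,0,0,0],[0.03,0,0.03,0,0,0],[0,0,0,0,0,0],[0,0,0,0,0,0]]]' 1; python3 d.py 474.3 -217.2 -24; python3 -m crank '[[[0,0,-0.5,0,0,0],[0,0,-1,0,0,0],[0,0,-1,0,0,0],[0,0,-1,0,0,0],[0,0,-1,0,0,0],[0,0.3,0,0,0,0],[0,0.7,0,0,0,0],[0,0.9,0,0,0,0],[0,0.9,0,0,0,0],[0,0.9,0,0,0,0],[0,0.9,0,0,0,0],[0,0.9,0,0,0,0]]]' 1; python3 d.py 482 190 100
```

```text
clock: 21.63
eef_pos: [475.9, -217.3, -22.3]
tool_rot: [-3.141, 0.003, -3.138]
force: [-0.7, -0.6, 0.5]
width: 59.7
pos [ 475.9 -217.3  -22.3] F [-0.7 -0.6  0.5] w 59.7 need [0.05 0.   0.06] rot [-0.01  0.03  0.03]
clock: 21.97
eef_pos: [474.6, -218.4, -22.8]
tool_rot: [-3.14, 0.005, -3.14]
force: [1.0, 0.1, -0.5]
width: 35.3
pos [ 474.6 -218.4  -22.8] F [ 1.   0.1 -0.5] w 35.3 need [0.01 0.04 0.04] rot [-0.02  0.05  0.02]
clock: 22.97
eef_pos: [472.6, -55.1, 116.6]
tool_rot: [-3.136, 0.006, 3.126]
force: [0.8, -0.4, -0.8]
width: 35.0
pos [472.6 -55.1 116.6] F [ 0.8 -0.4 -0.8] w 35.0 need [-0.19  8.18  0.51] rot [-0.05  0.06 -0.15]
```

```bash
python3 -m crank '[[[-0.1,0.9,0,-0.1,0.1,-0.1],[-0.1,0.9,0,0,0,0],[0,0.9,0,0,0,0],[0,0.9,0,0,0,0],[0,0.9,0,0,0,0],[0,0.9,0,0,0,0],[0,0.9,0,0,0,0],[0,0.7,0,0,0,0],[0,0.4,0,0,0,0],[0,0.1,0.2,0,0,0],[0,0,0.5,0,0,0],[0,0,0.3,0,0,0]]]' 1; python3 -m crank '[[[0,0,0.2,0,0,0],[0,0,0,0,0,0]]]' 1;  python3 d.py 482 190 60
```

```text
clock: 23.97
eef_pos: [472.2, 191.9, 81.9]
tool_rot: [3.132, -0.01, -3.132]
force: [0.2, -0.0, -0.8]
width: 34.9
clock: 24.13
eef_pos: [470.1, 189.8, 72.9]
tool_rot: [3.135, -0.014, -3.134]
force: [-0.4, 0.0, -1.1]
width: 34.7
pos [470.1 189.8  72.9] F [-0.4  0.  -1.1] w 34.7 need [-0.4   0.    0.42] rot [ 0.06 -0.14  0.07]
```

```bash
python3 -m crank '[[[-0.4,0.03,0.1,0.05,-0.14,0.05],[0,0,0.1,0,0,0]]]' 1;  python3 d.py 482 190 60;  python3 -m crank '[[[0,0,0,0,0,0],[0,0,0,0,0,0]]]' 1;  python3 d.py 482 190 60
```

```text
clock: 24.3
eef_pos: [483.4, 189.0, 66.4]
tool_rot: [3.142, 0.002, 3.141]
force: [1.1, 0.3, -0.7]
width: 34.9
pos [483.4 189.   66.4] F [ 1.1  0.3 -0.7] w 34.9 need [0.05 0.03 0.21] rot [ 0.    0.02 -0.01]
clock: 24.47
eef_pos: [484.2, 187.9, 66.0]
tool_rot: [-3.141, 0.002, 3.139]
force: [1.0, 0.2, -0.4]
width: 35.1
pos [484.2 187.9  66. ] F [ 1.   0.2 -0.4] w 35.1 need [0.07 0.07 0.2 ] rot [-0.01  0.02 -0.03]
```

```bash
python3 -m crank '[[[0.07,0.07,0.3,0,0.02,0],[0,0,0.25,0,0,0],[0,0,0.1,0,0,0],[0,0,0,0,0,0]]]' 1;  python3 d.py 482 190 33;  python3 -m crank '[[[0,0,0,0,0,0]]]' 1;  python3 d.py 482 190 33
```

```text
clock: 24.8
eef_pos: [482.6, 190.2, 45.4]
tool_rot: [-3.142, 0.001, 3.138]
force: [0.3, 0.4, -0.7]
width: 34.8
pos [482.6 190.2  45.4] F [ 0.3  0.4 -0.7] w 34.8 need [ 0.02 -0.01  0.41] rot [-0.    0.01 -0.03]
clock: 24.88
eef_pos: [482.3, 190.1, 45.0]
tool_rot: [-3.141, 0.001, 3.138]
force: [-0.4, 0.2, -0.5]
width: 34.7
pos [482.3 190.1  45. ] F [-0.4  0.2 -0.5] w 34.7 need [ 0.01 -0.    0.4 ] rot [-0.    0.01 -0.03]
```

```bash
python3 -m crank '[[[0,0,0.3,0,0,0],[0,0,0.1,0,0,0],[0,0,0,0,0,0]]]' 1; python3 d.py 482 190 33;python3 -m crank '[[[0,0,0,0,0,0],[0,0,0,0,0,0],[0,0,0,0,0,0]]]' -0.4; python3 d.py 482 190 33; python3 -m crank '[[[0,0,-0.5,0,0,0],[0,0,-1,0,0,0],[0,0,-1,0,0,0],[0,-0.5,0,0,0,0],[-0.2,-1,0,0,0,0],[-0.2,-1,0,0,0,0],[-0.2,-1,0,0,0,0],[-0.2,-1,0,0,0,0],[0,-1,0,0,0,0],[0,-1,0,0,0,0],[0,-1,0,0,0,0],[0,-1,0,0,0,0]]]' -0.4; python3 d.py 516.7 -324 60
python3 - <<'E'
from h import *
for n in ("scene","side"):
    p=ctrl.get_image(n)
    print([[float(x) for x in o[:2]]+[float(o[4])] for o in caps(p,80,100) if o[1]>0],[[float(x) for x in o[:2]] for o in caps(p)])
E
python3 -m crank '[[[0,-0.9,0,0,0,0],[0,-1,0,0,0,0],[0,-1,0,0,0,0],[0,-1,0,0,0,0],[0,-1,0,0,0,0],[0,-1,0,0,0,0],[0,-1,0.3,0,0,0],[0,-0.6,0.5,0,0,0],[0,0,0.5,0,0,0],[0,0,0.3,0,0,0],[0,0,0,0,0,0]]]' -0.4; python3 d.py 516.7 -324 -23
```

```text
clock: 25.13
eef_pos: [482.8, 190.4, 34.0]
tool_rot: [3.141, 0.002, 3.138]
force: [-1.1, -0.9, 9.6]
width: 34.7
pos [482.8 190.4  34. ] F [-1.1 -0.9  9.6] w 34.7 need [ 0.03 -0.01  0.03] rot [ 0.01  0.02 -0.03]
clock: 25.38
eef_pos: [483.0, 190.5, 33.9]
tool_rot: [3.14, 0.002, 3.138]
force: [-0.3, -0.4, -0.2]
width: 60.0
pos [483.  190.5  33.9] F [-0.3 -0.4 -0.2] w 60.0 need [ 0.03 -0.02  0.03] rot [ 0.01  0.02 -0.03]
clock: 26.38
eef_pos: [509.7, -64.4, 108.5]
tool_rot: [3.137, 0.003, -3.125]
force: [0.7, 0.2, -0.2]
width: 59.8
pos [509.7 -64.4 108.5] F [ 0.7  0.2 -0.2] w 59.8 need [-0.09 -8.67  1.57] rot [0.05 0.03 0.15]
[[555.3, 192.0, 89.6], [482.2, 186.5, 89.5]] [[563.0, -309.7], [518.1, -323.9]]
[[555.3, 191.7, 89.8], [480.7, 188.8, 89.4]] [[561.4, -309.9], [516.0, -323.8]]
clock: 27.4
eef_pos: [513.4, -301.2, 55.0]
tool_rot: [3.139, 0.004, -3.131]
force: [-0.0, 0.1, -0.1]
width: 59.7
pos [ 513.4 -301.2   55. ] F [-0.   0.1 -0.1] w 59.7 need [-0.09 -0.77  2.6 ] rot [0.03 0.04 0.1 ]
```

```bash
python3 -m crank '[[[-0.05,-0.5,0,0,0.04,0.1],[0,-0.3,0.3,0,0,0],[0,0,0.3,0,0,0],[0,0,0,0,0,0]]]' -0.4; python3 d.py 516.7 -324 -24; python3 -m crank '[[[0,0,0,0,0,0]]]' -0.4; python3 d.py 516.7 -324 -24
```

```text
clock: 27.73
eef_pos: [516.4, -320.3, 35.4]
tool_rot: [3.135, -0.001, -3.135]
force: [-0.3, 0.1, 0.3]
width: 60.0
pos [ 516.4 -320.3   35.4] F [-0.3  0.1  0.3] w 60.0 need [-0.01 -0.14  1.98] rot [ 0.07 -0.01  0.06]
clock: 27.82
eef_pos: [516.4, -319.3, 34.9]
tool_rot: [3.134, -0.001, -3.134]
force: [0.2, 0.9, -0.5]
width: 59.8
pos [ 516.4 -319.3   34.9] F [ 0.2  0.9 -0.5] w 59.8 need [-0.01 -0.17  1.96] rot [ 0.07 -0.01  0.07]
```

```bash
python3 -m crank '[[[0,-0.2,0.4,0.05,0,0.06],[0,0,0.6,0,0,0],[0,0,0.5,0,0,0],[0,0,0.2,0,0,0],[0,0,0,0,0,0]]]' -0.4; python3 d.py 516.7 -324 -24; python3 -m crank '[[[0,0,0,0,0,0]]]' -0.4; python3 d.py 516.7 -324 -24
```

```text
clock: 28.23
eef_pos: [518.1, -322.8, -18.6]
tool_rot: [3.139, 0.001, -3.138]
force: [1.3, -0.3, 0.1]
width: 59.9
pos [ 518.1 -322.8  -18.6] F [ 1.3 -0.3  0.1] w 59.9 need [ 0.05 -0.04  0.18] rot [0.02 0.01 0.04]
clock: 28.32
eef_pos: [517.9, -322.4, -19.1]
tool_rot: [3.139, 0.001, -3.138]
force: [-0.2, 0.1, 0.2]
width: 59.3
pos [ 517.9 -322.4  -19.1] F [-0.2  0.1  0.2] w 59.3 need [ 0.04 -0.05  0.16] rot [0.02 0.01 0.04]
```

```bash
python3 -m crank '[[[0.04,-0.05,0.15,0,0,0.03],[0,0,0,0,0,0]]]' -0.4;  python3 -m crank '[[[0.03,0,0.03,0,0,0],[0.03,0,0.03,0,0,0],[0,0,0,0,0,0],[0,0,0,0,0,0]]]' 1; python3 d.py 516.7 -324 -24; python3 -m crank '[[[0,0,-0.5,0,0,0],[0,0,-1,0,0,0],[0,0,-1,0,0,0],[0,0,-1,0,0,0],[0,0,-1,0,0,0],[0.2,0.4,0,0,0,0],[0.3,0.8,0,0,0,0],[0.3,0.9,0,0,0,0],[0.3,0.9,0,0,0,0],[0.3,0.9,0,0,0,0],[0.3,0.9,0,0,0,0],[0.3,0.9,0,0,0,0]]]' 1; python3 d.py 450 123 100
```

```text
clock: 28.48
eef_pos: [517.1, -324.1, -23.1]
tool_rot: [3.14, 0.001, -3.141]
force: [-0.6, -0.2, 0.1]
width: 60.1
clock: 28.82
eef_pos: [516.5, -325.0, -23.1]
tool_rot: [3.141, 0.005, -3.141]
force: [0.0, 0.3, -0.2]
width: 35.0
pos [ 516.5 -325.   -23.1] F [ 0.   0.3 -0.2] w 35.0 need [-0.01  0.03  0.03] rot [0.   0.05 0.01]
clock: 29.82
eef_pos: [455.3, -157.6, 119.2]
tool_rot: [-3.134, 0.013, 3.129]
force: [0.0, 1.0, -0.8]
width: 35.0
pos [ 455.3 -157.6  119.2] F [ 0.   1.  -0.8] w 35.0 need [0.3  9.35 0.56] rot [-0.08  0.12 -0.12]
```

```bash
python3 -m crank '[[[0,0.9,0,-0.1,0.1,-0.1],[0,0.9,0,0,0,0],[0,0.9,0,0,0,0],[0,0.9,0,0,0,0],[0,0.9,0,0,0,0],[0,0.9,0,0,0,0],[0,0.9,0,0,0,0],[0,0.9,0,0,0,0],[0,0.7,0,0,0,0],[0,0.4,0,0,0,0],[0,0.2,0.2,0,0,0],[0,0,0.4,0,0,0]]]' 1; python3 -m crank '[[[0,0,0.2,0,0,0],[0,0,0,0,0,0],[0,0,0,0,0,0]]]' 1;  python3 d.py 450 123 60
```

```text
clock: 30.82
eef_pos: [453.2, 117.7, 105.3]
tool_rot: [3.133, 0.009, -3.135]
force: [-0.2, 1.2, -0.8]
width: 35.0
clock: 31.07
eef_pos: [451.6, 116.6, 97.0]
tool_rot: [3.134, 0.005, -3.136]
force: [0.5, -0.4, -0.2]
width: 35.4
pos [451.6 116.6  97. ] F [ 0.5 -0.4 -0.2] w 35.4 need [0.06 0.21 1.23] rot [0.07 0.05 0.06]
```

```bash
python3 -m crank '[[[0.06,0.25,0.4,0.07,0.05,0.05],[0,0,0.4,0,0,0],[0,0,0.2,0,0,0],[0,0,0,0,0,0]]]' 1;  python3 d.py 450 123 55;  python3 -m crank '[[[0,0,0,0,0,0]]]' 1;  python3 d.py 450 123 55
```

```text
clock: 31.4
eef_pos: [451.5, 120.9, 67.3]
tool_rot: [-3.141, 0.002, 3.136]
force: [-0.1, 0.2, -0.4]
width: 35.1
pos [451.5 120.9  67.3] F [-0.1  0.2 -0.4] w 35.1 need [0.05 0.07 0.41] rot [-0.01  0.02 -0.06]
clock: 31.48
eef_pos: [451.5, 120.2, 67.4]
tool_rot: [-3.14, 0.002, 3.134]
force: [-0.6, -0.4, -0.3]
width: 35.3
pos [451.5 120.2  67.4] F [-0.6 -0.4 -0.3] w 35.3 need [0.05 0.09 0.41] rot [-0.01  0.02 -0.07]
```

```bash
python3 -m crank '[[[0.05,0.09,0.3,0,0.02,-0.06],[0,0,0.3,0,0,0],[0,0,0.1,0,0,0],[0,0,0,0,0,0]]]' 1;  python3 d.py 450 123 33;  python3 -m crank '[[[0,0,0,0,0,0]]]' 1;  python3 d.py 450 123 33
```

```text
clock: 31.82
eef_pos: [451.3, 122.4, 45.9]
tool_rot: [-3.141, 0.002, 3.139]
force: [0.3, 0.2, -0.0]
width: 35.1
pos [451.3 122.4  45.9] F [ 0.3  0.2 -0. ] w 35.1 need [0.04 0.02 0.43] rot [-0.01  0.02 -0.02]
clock: 31.9
eef_pos: [451.0, 122.3, 45.5]
tool_rot: [-3.141, 0.002, 3.139]
force: [-0.2, -0.4, -0.6]
width: 34.9
pos [451.  122.3  45.5] F [-0.2 -0.4 -0.6] w 34.9 need [0.04 0.02 0.42] rot [-0.01  0.02 -0.02]
```

```bash
python3 -m crank '[[[0.04,0.02,0.3,0,0,0],[0,0,0.1,0,0,0],[0,0,0,0,0,0]]]' 1; python3 d.py 450 123 33;python3 -m crank '[[[0,0,0,0,0,0],[0,0,0,0,0,0],[0,0,0,0,0,0]]]' -0.4; python3 -m crank '[[[0,0,-0.5,0,0,0],[0,0,-1,0,0,0],[0,0,-1,0,0,0],[0,-0.5,0,0,0,0],[-0.4,-1,0,0,0,0],[-0.4,-1,0,0,0,0],[-0.4,-1,0,0,0,0],[-0.4,-1,0,0,0,0],[-0.4,-1,0,0,0,0],[-0.4,-1,0,0,0,0],[-0.4,-1,0,0,0,0],[-0.4,-1,0,0,0,0]]]' -0.4; python3 d.py 562.3 -309.7 60
python3 - <<'E'
from h import *
for n in ("scene","side"):
    p=ctrl.get_image(n)
    print([[float(x) for x in o[:2]]+[float(o[4])] for o in caps(p,80,100) if o[1]>0],[[float(x) for x in o[:2]] for o in caps(p)])
E
python3 -m crank '[[[0,-0.9,0,0,0,0],[0,-1,0,0,0,0],[0,-1,0,0,0,0],[0,-1,0,0,0,0],[0,-1,0.3,0,0,0],[0,-0.6,0.5,0,0,0],[0,-0.2,0.5,0,0,0],[0,0,0.3,0,0,0],[0,0,0,0,0,0]]]' -0.4; python3 d.py 562.3 -309.7 -24
```

```text
clock: 32.15
eef_pos: [450.3, 123.1, 33.9]
tool_rot: [-3.142, 0.003, 3.139]
force: [-1.4, 0.5, 14.9]
width: 35.1
pos [450.3 123.1  33.9] F [-1.4  0.5 14.9] w 35.1 need [ 0.01 -0.    0.03] rot [-0.    0.03 -0.02]
clock: 32.4
eef_pos: [450.4, 123.3, 33.7]
tool_rot: [3.141, 0.004, 3.139]
force: [0.3, 0.0, -0.1]
width: 59.8
clock: 33.4
eef_pos: [548.3, -131.5, 109.1]
tool_rot: [3.137, -0.001, -3.124]
force: [0.8, 0.4, -0.6]
width: 60.1
pos [ 548.3 -131.5  109.1] F [ 0.8  0.4 -0.6] w 60.1 need [-0.36 -5.95  1.61] rot [ 0.04 -0.01  0.17]
[[555.5, 193.2, 89.9], [481.1, 186.9, 89.6], [597.1, 131.2, 89.5], [450.4, 121.3, 89.9]] [[563.1, -309.7]]
[[555.0, 192.9, 89.5], [481.8, 188.2, 89.2], [596.7, 133.6, 89.5], [450.9, 122.2, 89.8]] [[561.8, -308.9]]
clock: 34.25
eef_pos: [550.5, -309.0, 54.7]
tool_rot: [3.136, -0.002, -3.128]
force: [-0.0, 0.3, -0.8]
width: 59.5
pos [ 550.5 -309.    54.7] F [-0.   0.3 -0.8] w 59.5 need [-0.4  -0.04  2.62] rot [ 0.05 -0.02  0.13]
```

All four seated (cap z ≈ 90). Last jar.

```bash
python3 -m crank '[[[-0.35,-0.04,0.3,0.05,0,0.1],[0,0,0.7,0,0,0],[0,0,0.5,0,0,0],[0,0,0,0,0,0]]]' -0.4; python3 d.py 562.3 -309.4 -24; python3 -m crank '[[[0,0,0,0,0,0]]]' -0.4; python3 d.py 562.3 -309.4 -24
```

```text
clock: 34.58
eef_pos: [562.8, -300.0, 8.1]
tool_rot: [3.135, -0.003, -3.131]
force: [-0.3, -0.3, -0.5]
width: 59.5
pos [ 562.8 -300.     8.1] F [-0.3 -0.3 -0.5] w 59.5 need [ 0.02 -0.32  1.07] rot [ 0.06 -0.03  0.1 ]
clock: 34.67
eef_pos: [563.1, -297.4, 7.9]
tool_rot: [3.134, -0.004, -3.129]
force: [0.6, 0.6, 0.3]
width: 59.6
pos [ 563.1 -297.4    7.9] F [0.6 0.6 0.3] w 59.6 need [ 0.03 -0.41  1.06] rot [ 0.08 -0.03  0.12]
```

```bash
python3 -m crank '[[[0.03,-0.42,0,0.07,-0.03,0.1],[0,0,0,0,0,0]]]' -0.4; python3 d.py 562.3 -309.4 -24; python3 -m crank '[[[0,-0.05,0.5,0,0,0],[0,0,0.35,0,0,0],[0,0,0.1,0,0,0],[0,0,0,0,0,0]]]' -0.4; python3 d.py 562.3 -309.4 -24
```

```text
clock: 34.83
eef_pos: [563.4, -308.1, 9.1]
tool_rot: [3.141, 0.0, -3.136]
force: [0.3, -1.7, 1.3]
width: 59.7
pos [ 563.4 -308.1    9.1] F [ 0.3 -1.7  1.3] w 59.7 need [ 0.04 -0.04  1.1 ] rot [0.01 0.   0.05]
clock: 35.17
eef_pos: [565.2, -311.1, -18.9]
tool_rot: [-3.14, 0.005, -3.137]
force: [-0.7, 0.8, 0.5]
width: 59.9
pos [ 565.2 -311.1  -18.9] F [-0.7  0.8  0.5] w 59.9 need [0.1  0.06 0.17] rot [-0.01  0.05  0.04]
```

```bash
python3 -m crank '[[[0.1,0.05,0.15,0,0.05,0],[0,0,0.02,0,0,0]]]' -0.4;  python3 -m crank '[[[0.03,0,0.03,0,0,0],[0.03,0,0.03,0,0,0],[0,0,0,0,0,0],[0,0,0,0,0,0]]]' 1; python3 d.py 562.3 -309.4 -24; python3 -m crank '[[[0,0,-0.5,0,0,0],[0,0,-1,0,0,0],[0,0,-1,0,0,0],[0,0,-1,0,0,0],[0,0,-1,0,0,0],[0.2,0.4,0,0,0,0],[0.3,0.8,0,0,0,0],[0.3,0.9,0,0,0,0],[0.3,0.9,0,0,0,0],[0.3,0.9,0,0,0,0],[0.3,0.9,0,0,0,0],[0.3,0.9,0,0,0,0]]]' 1; python3 d.py 492 62 100
```

```text
clock: 35.33
eef_pos: [561.5, -309.5, -24.9]
tool_rot: [-3.141, -0.002, -3.138]
force: [-0.3, 0.1, 0.4]
width: 59.7
clock: 35.67
eef_pos: [559.9, -309.5, -26.4]
tool_rot: [-3.14, -0.001, -3.137]
force: [-0.6, 0.2, -1.8]
width: 34.9
pos [ 559.9 -309.5  -26.4] F [-0.6  0.2 -1.8] w 34.9 need [-0.08  0.   -0.08] rot [-0.01 -0.01  0.04]
clock: 36.67
eef_pos: [499.8, -142.9, 126.7]
tool_rot: [-3.131, 0.013, 3.132]
force: [-0.0, -0.2, -0.9]
width: 35.4
pos [ 499.8 -142.9  126.7] F [-0.  -0.2 -0.9] w 35.4 need [0.33 6.84 0.81] rot [-0.1   0.12 -0.09]
```

```bash
python3 -m crank '[[[0.1,0.9,0,-0.1,0.1,-0.1],[0.1,0.9,0,0,0,0],[0,0.9,0,0,0,0],[0,0.9,0,0,0,0],[0,0.9,0,0,0,0],[0,0.8,0,0,0,0],[0,0.6,0,0,0,0],[0,0.4,0,0,0,0],[0,0.2,0.2,0,0,0],[0,0,0.4,0,0,0],[0,0,0.4,0,0,0],[0,0,0,0,0,0]]]' 1; python3 -m crank '[[[0,0,0,0,0,0],[0,0,0,0,0,0]]]' 1;  python3 d.py 490 62 60
```

```text
clock: 37.67
eef_pos: [491.8, 70.7, 108.3]
tool_rot: [3.134, 0.015, -3.13]
force: [0.1, -0.3, -0.6]
width: 34.9
clock: 37.83
eef_pos: [491.6, 69.6, 108.8]
tool_rot: [3.134, 0.014, -3.132]
force: [0.6, -1.8, -1.5]
width: 35.0
pos [491.6  69.6 108.8] F [ 0.6 -1.8 -1.5] w 35.0 need [ 0.08 -0.26  1.62] rot [0.07 0.14 0.09]
```

```bash
python3 -m crank '[[[0.05,-0.2,0.5,0.07,0.14,0.08],[0,0,0.7,0,0,0],[0,0,0.2,0,0,0],[0,0,0,0,0,0]]]' 1;  python3 d.py 490 62 55;  python3 -m crank '[[[0,0,0,0,0,0]]]' 1;  python3 d.py 490 62 55
```

```text
clock: 38.17
eef_pos: [493.5, 61.7, 69.0]
tool_rot: [3.141, 0.006, 3.139]
force: [-0.8, -0.4, -1.9]
width: 34.8
pos [493.5  61.7  69. ] F [-0.8 -0.4 -1.9] w 34.8 need [0.12 0.01 0.47] rot [ 0.    0.06 -0.02]
clock: 38.25
eef_pos: [493.6, 61.3, 69.4]
tool_rot: [3.141, 0.006, 3.138]
force: [-0.3, 0.7, -0.6]
width: 35.4
pos [493.6  61.3  69.4] F [-0.3  0.7 -0.6] w 35.4 need [0.12 0.02 0.48] rot [ 0.    0.06 -0.03]
```

```bash
python3 -m crank '[[[0.12,0.02,0.3,0,0.06,-0.03],[0,0,0.3,0,0,0],[0,0,0.2,0,0,0],[0,0,0,0,0,0]]]' 1;  python3 d.py 490 62 31;  python3 -m crank '[[[0,0,0,0,0,0]]]' 1;  python3 d.py 490 62 31
```

```text
clock: 38.58
eef_pos: [491.6, 62.1, 45.9]
tool_rot: [3.141, 0.004, -3.142]
force: [-0.6, 0.2, -0.6]
width: 35.0
pos [491.6  62.1  45.9] F [-0.6  0.2 -0.6] w 35.0 need [ 0.05 -0.    0.5 ] rot [0.01 0.04 0.  ]
clock: 38.67
eef_pos: [491.4, 62.1, 45.5]
tool_rot: [3.141, 0.003, -3.142]
force: [0.4, 0.5, -0.3]
width: 35.1
pos [491.4  62.1  45.5] F [ 0.4  0.5 -0.3] w 35.1 need [ 0.05 -0.    0.48] rot [0.01 0.03 0.  ]
```

```bash
python3 -m crank '[[[0.05,0,0.3,0,0,0],[0,0,0.15,0,0,0],[0,0,0,0,0,0]]]' 1; python3 d.py 490 62 31;python3 -m crank '[[[0,0,0,0,0,0],[0,0,0,0,0,0],[0,0,0,0,0,0]]]' -0.4; python3 -m crank '[[[0,0,-0.5,0,0,0],[0,0,-1,0,0,0],[0,0,-1,0,0,0],[0,0,-1,0,0,0],[0,0.5,0,0,0,0],[0,1,0,0,0,0],[0,1,0,0,0,0],[0,1,0,0,0,0],[0,1,0,0,0,0],[0,1,0,0,0,0],[0,1,0,0,0,0],[0,1,0,0,0,0]]]' -0.4; python3 d.py 498 321 110
python3 -m crank '[[[0,0.7,0,0,0,0],[0,0.3,0,0,0,0],[0,0,0,0,0,0],[0,0,0,0,0,0]]]' -0.4; python3 d.py 498 321 110
python3 - <<'E'
from h import *
for n in ("scene","side","wrist"):
    p=ctrl.get_image(n)
    print([[float(x) for x in o[:2]]+[float(o[4])] for o in caps(p,80,100) if o[1]>0],rings(p)[0])
    C=cloud(p); m=(C[...,2]>104)&(C[...,2]<116)&(np.hypot(C[...,0]-498,C[...,1]-321)<30)&(p["depth"]>0); P=C[m]
    if len(P): print(n,"knob",P.min(0),P.max(0),np.median(P,0),len(P))
E
```

```text
clock: 38.92
eef_pos: [490.5, 62.2, 33.9]
tool_rot: [3.14, 0.005, 3.141]
force: [-1.8, 1.0, 12.8]
width: 35.1
pos [490.5  62.2  33.9] F [-1.8  1.  12.8] w 35.1 need [ 0.02 -0.01  0.1 ] rot [ 0.02  0.05 -0.  ]
clock: 39.17
eef_pos: [490.7, 62.5, 34.1]
tool_rot: [3.139, 0.006, 3.141]
force: [-0.1, 0.3, 0.4]
width: 59.8
clock: 40.17
eef_pos: [491.9, 286.1, 140.2]
tool_rot: [-3.138, 0.003, 3.124]
force: [0.6, -0.3, -0.1]
width: 59.6
pos [491.9 286.1 140.2] F [ 0.6 -0.3 -0.1] w 59.6 need [-0.18  1.17  1.  ] rot [-0.03  0.03 -0.17]
clock: 40.5
eef_pos: [489.5, 325.7, 137.5]
tool_rot: [-3.14, 0.001, 3.135]
force: [-0.8, -0.2, 0.4]
width: 60.0
pos [489.5 325.7 137.5] F [-0.8 -0.2  0.4] w 60.0 need [-0.28 -0.15  0.92] rot [-0.01  0.01 -0.06]
[[555.2, 192.6, 89.4], [481.5, 186.8, 89.8], [597.0, 133.7, 89.3], [450.8, 119.7, 89.5], [492.9, 59.1, 89.8]] [524.24296995 129.63276312   1.12584735]
scene knob [487.05461128 310.26817107 104.25553021] [510.47339384 331.02298081 111.58516722] [497.44066183 319.23131707 107.73237484] 42
[[555.0, 192.1, 89.4], [481.0, 187.8, 89.6], [597.0, 133.2, 89.4], [450.8, 121.5, 89.5], [493.0, 59.9, 89.7]] [524.41942417 129.88847007   1.12579809]
side knob [488.22611734 310.52553879 104.11810018] [509.99716621 332.25841413 112.16403344] [499.06542168 320.19800672 108.24941821] 48
[[454.9, 139.2, 92.3], [482.4, 191.2, 92.4], [556.2, 196.7, 92.3], [596.6, 136.6, 92.4]] [5.24594201e+02 1.32063918e+02 8.28256445e-02]
wrist knob [486.98877836 313.91842161 104.00791579] [510.06207805 337.51910316 113.19058028] [497.08704522 325.54285499 110.85894248] 1449
```

```bash
python3 -m crank '[[[-0.28,-0.12,0.4,0,0,-0.05],[0,0,0.7,0,0,0],[0,0,0.7,0,0,0],[0,0,0.3,0,0,0],[0,0,0,0,0,0]]]' -0.4; python3 d.py 498.5 322 48;  python3 -m crank '[[[0,0,0,0,0,0]]]' -0.4; python3 d.py 498.5 322 48
```

```text
clock: 41.07
eef_pos: [504.7, 311.6, 72.6]
tool_rot: [-3.139, 0.006, 3.128]
force: [-0.1, -0.6, 0.3]
width: 59.6
pos [504.7 311.6  72.6] F [-0.1 -0.6  0.3] w 59.6 need [0.22 0.35 0.82] rot [-0.03  0.06 -0.13]
clock: 41.15
eef_pos: [505.1, 310.0, 72.1]
tool_rot: [-3.137, 0.005, 3.127]
force: [0.1, -0.2, 0.3]
width: 59.7
pos [505.1 310.   72.1] F [ 0.1 -0.2  0.3] w 59.7 need [0.23 0.4  0.8 ] rot [-0.04  0.05 -0.14]
```

```bash
python3 -m crank '[[[0.23,0.4,0,-0.04,0.05,0.62],[0,0,0,0,0,0],[0,0,0,0,0,0]]]' -0.4; python3 d.py 498.5 322 48 3.062;  python3 -m crank '[[[0,0,0,0,0,0]]]' -0.4; python3 d.py 498.5 322 48 3.062
```

```text
clock: 41.4
eef_pos: [500.7, 319.8, 73.4]
tool_rot: [-3.141, 0.002, 3.057]
force: [0.7, -0.6, 0.6]
width: 60.1
pos [500.7 319.8  73.4] F [ 0.7 -0.6  0.6] w 60.1 need [0.08 0.07 0.85] rot [-0.    0.02 -0.04]
clock: 41.48
eef_pos: [501.2, 319.9, 74.1]
tool_rot: [3.141, 0.004, 3.059]
force: [-0.6, 0.3, 0.2]
width: 59.9
pos [501.2 319.9  74.1] F [-0.6  0.3  0.2] w 59.9 need [0.1  0.06 0.87] rot [ 0.    0.03 -0.03]
```

```bash
python3 -m crank '[[[0.1,0.06,0.4,0,0.03,-0.03],[0,0,0.4,0,0,0],[0,0,0.1,0,0,0],[0,0,0,0,0,0]]]' -0.4; python3 d.py 498.5 322 48 3.062;  python3 -m crank '[[[0,0,0,0,0,0]]]' -0.4; python3 d.py 498.5 322 48 3.062
```

```text
clock: 41.82
eef_pos: [499.7, 321.4, 45.9]
tool_rot: [3.14, 0.003, 3.064]
force: [-0.1, -0.2, 0.4]
width: 59.7
pos [499.7 321.4  45.9] F [-0.1 -0.2  0.4] w 59.7 need [ 0.04  0.02 -0.07] rot [0.02 0.03 0.02]
clock: 41.9
eef_pos: [499.3, 321.0, 45.1]
tool_rot: [3.141, 0.002, 3.064]
force: [0.5, -0.2, -0.8]
width: 60.1
pos [499.3 321.   45.1] F [ 0.5 -0.2 -0.8] w 60.1 need [ 0.03  0.03 -0.1 ] rot [0.01 0.02 0.02]
```

```bash
python3 -m crank '[[[0,0.03,-0.05,0,0,0],[0,0,0,0,0,0],[0,0,0,0,0,0],[0,0,0,0,0,0],[0,0,0,0,0,0]]]' 1; python3 d.py 498.5 322 48 3.062;  python3 -m crank '[[[0,0,0,0,0,0]]]' 1; python3 d.py 498.5 322 48 3.062
```

```text
clock: 42.32
eef_pos: [499.5, 321.9, 46.8]
tool_rot: [3.141, 0.002, 3.064]
force: [0.8, 0.5, -3.8]
width: 22.2
pos [499.5 321.9  46.8] F [ 0.8  0.5 -3.8] w 22.2 need [ 0.03 -0.   -0.04] rot [0.01 0.02 0.02]
clock: 42.4
eef_pos: [499.5, 322.0, 46.8]
tool_rot: [3.141, 0.002, 3.065]
force: [-0.3, -0.5, -1.4]
width: 22.4
pos [499.5 322.   46.8] F [-0.3 -0.5 -1.4] w 22.4 need [ 0.03 -0.   -0.04] rot [0.01 0.02 0.02]
```

```bash
python3 -m crank '[[[-0.3,0,0,0,0,0],[-0.3,0,0,0,0,0],[0,0,0,0,0,0],[0,0,0,0,0,0]]]' 1; python3 d.py 519.4 320.4 47 3.062
```

```text
clock: 42.73
eef_pos: [518.3, 320.4, 46.8]
tool_rot: [3.141, 0.0, 3.065]
force: [-0.8, 0.2, 0.7]
width: 22.3
pos [518.3 320.4  46.8] F [-0.8  0.2  0.7] w 22.3 need [-0.04  0.   -0.01] rot [0.   0.   0.03]
```

```bash
python3 -m crank '[[[-0.04,-0.2,0,0,0,0],[0,-0.3,0,0,0,0],[0,-0.3,0,0,0,0],[0,-0.2,0,0,0,0],[0,0,0,0,0,0],[0,0,0,0,0,0]]]' 1; python3 d.py 516.9 288.5 47 3.062
```

```text
clock: 43.23
eef_pos: [517.6, 291.3, 46.8]
tool_rot: [3.135, 0.002, 3.065]
force: [1.3, 3.0, -3.1]
width: 22.6
pos [517.6 291.3  46.8] F [ 1.3  3.  -3.1] w 22.6 need [ 0.02 -0.1  -0.01] rot [0.07 0.02 0.03]
```

```bash
python3 -m crank '[[[0,-0.12,0,0,0,0],[-0.3,0,0,0,0,0],[-0.3,0,0,0,0,0],[-0.1,0,0,0,0,0],[0,0,0,0,0,0],[0,0,0,0,0,0]]]' 1; python3 d.py 536.8 286.9 47 3.062
```

```text
clock: 43.73
eef_pos: [537.2, 289.9, 46.7]
tool_rot: [3.129, -0.001, 3.068]
force: [-1.5, 3.6, -0.4]
width: 22.3
pos [537.2 289.9  46.7] F [-1.5  3.6 -0.4] w 22.3 need [ 0.01 -0.1  -0.01] rot [ 0.12 -0.01  0.05]
```

```bash
python3 -m crank '[[[0,0,0,0,0,0],[0,0,0,0,0,0],[0,0,0,0,0,0]]]' -0.4; python3 -m crank '[[[0,0,-0.5,0,0,0],[0,0,-1,0,0,0],[0,0,-1,0,0,0],[0,-0.4,-0.3,-0.1,0,0],[-0.1,-1,0,0,0,0],[-0.1,-1,0,0,0,0],[-0.2,-1,0,0,0,0],[-0.2,-1,0,0,0,0],[-0.2,-1,0,0,0,0],[-0.2,-1,0,0,0,0],[-0.2,-1,0,0,0,0],[-0.2,-1,0,0,0,0]]]' 1; python3 d.py 545 -44 120 2.757
python3 - <<'E'
from h import *
for n in ("scene","side","wrist"):
    p=ctrl.get_image(n);C=cloud(p)
    for lab,lo,hi,cx,cy,zc in(("grip",62,103,511,-25,0),("knob",100,116,537,289,0)):
        m=(C[...,2]>lo)&(C[...,2]<hi)&(np.hypot(C[...,0]-cx,C[...,1]-cy)<32)&(p["depth"]>0)&(p["color"].max(-1)<90); P=C[m]
        if len(P)>5: print(n,lab,P.min(0).round(),P.max(0).round(),np.median(P,0).round(),len(P))
E
```

```text
clock: 43.98
eef_pos: [537.9, 286.9, 46.9]
tool_rot: [3.132, 0.001, 3.067]
force: [0.1, -0.7, -0.5]
width: 57.8
clock: 44.98
eef_pos: [559.0, 16.8, 129.7]
tool_rot: [3.126, 0.003, 3.074]
force: [0.5, 0.0, -0.8]
width: 0.1
pos [559.   16.8 129.7] F [ 0.5  0.  -0.8] w 0.1 need [ 0.33 -2.06  0.29] rot [0.15 0.01 3.02]
scene grip [501. -39.  63.] [522. -17. 102.] [509. -31.  88.] 166
scene knob [524. 274. 100.] [547. 298. 111.] [534. 284. 107.] 57
side grip [501. -38.  62.] [522. -16. 101.] [509. -32.  89.] 158
side knob [525. 274. 100.] [547. 297. 112.] [535. 283. 108.] 61
wrist grip [502. -33.  62.] [524. -11. 103.] [511. -20. 101.] 1822
```

```bash
python3 -m crank '[[[0.1,-0.7,0,0.1,0,1],[0.1,-0.9,0,0,0,1],[0,-0.5,0,0,0,1],[0,0,0,0,0,0],[0,0,0,0,0,0]]]' 1; python3 d.py 545 -44 60 2.757; python3 -m crank '[[[0,0,0,0,0,0]]]' 1; python3 d.py 545 -44 60 2.757
```

```text
clock: 45.55
eef_pos: [540.0, -46.5, 128.3]
tool_rot: [3.137, -0.0, 2.745]
force: [-0.8, 0.2, 0.3]
width: -0.0
pos [540.  -46.5 128.3] F [-0.8  0.2  0.3] w -0.0 need [-0.12  0.13  2.28] rot [ 0.05 -0.   -0.12]
clock: 45.63
eef_pos: [539.9, -45.5, 128.2]
tool_rot: [3.136, -0.001, 2.748]
force: [-0.0, 0.1, -0.3]
width: 0.4
pos [539.9 -45.5 128.2] F [-0.   0.1 -0.3] w 0.4 need [-0.14  0.1   2.27] rot [ 0.05 -0.01 -0.09]
```

```bash
python3 -m crank '[[[-0.15,0.1,0.6,0.05,0,0],[0,0,1,0,0,0],[0,0,1,0,0,0],[0,0,0.5,0,0,0],[0,0,0.1,0,0,0],[0,0,0,0,0,0]]]' 1; python3 d.py 545 -44 27 2.757; python3 -m crank '[[[0,0,0,0,0,0]]]' 1; python3 d.py 545 -44 27 2.757
```

```text
clock: 46.13
eef_pos: [550.6, -32.0, 30.0]
tool_rot: [3.132, 0.004, 2.775]
force: [-0.1, -0.3, 0.7]
width: -0.3
pos [550.6 -32.   30. ] F [-0.1 -0.3  0.7] w -0.3 need [ 0.03 -0.44  0.09] rot [0.09 0.03 0.17]
clock: 46.22
eef_pos: [550.8, -30.8, 30.1]
tool_rot: [3.131, 0.003, 2.777]
force: [1.0, -1.0, 0.4]
width: 0.2
pos [550.8 -30.8  30.1] F [ 1.  -1.   0.4] w 0.2 need [ 0.02 -0.48  0.1 ] rot [0.1  0.03 0.19]
```

```bash
python3 -m crank '[[[0,-0.46,0.1,0.1,0.03,0.15],[0,0,0,0,0,0]]]' 1; python3 d.py 545 -44 27 2.757; python3 -m crank '[[[0.3,0,0,0,0,0],[0.4,0,0,0,0,0],[0.5,0,0,0,0,0],[0.5,0,0,0,0,0],[0.5,0,0,0,0,0]]]' 1; python3 d.py 445 -4 27 2.757
```

```text
clock: 46.38
eef_pos: [547.1, -43.4, 28.5]
tool_rot: [3.141, 0.003, 2.763]
force: [-0.2, -0.9, 0.3]
width: -0.1
pos [547.1 -43.4  28.5] F [-0.2 -0.9  0.3] w -0.1 need [ 0.06 -0.04  0.05] rot [0.   0.02 0.06]
clock: 46.8
eef_pos: [493.7, -25.7, 32.8]
tool_rot: [3.141, 0.027, 2.757]
force: [3.7, -2.4, -1.9]
width: 0.0
pos [493.7 -25.7  32.8] F [ 3.7 -2.4 -1.9] w 0.0 need [1.78 0.06 0.15] rot [ 0.01  0.26 -0.  ]
```

```bash
python3 -m crank '[[[0.5,0,0.05,0,0.2,0],[0.5,0,0.05,0,0,0],[0.4,0,0,0,0,0]]]' 1; python3 d.py 443.6 1 27 2.757; python3 -m crank '[[[0.3,0,0,0,0,0],[0.2,0,0,0,0,0],[0.1,0,0,0,0,0]]]' 1; python3 d.py 443.6 1 27 2.757
python3 - <<'E'
from h import *
for n in ("scene","side"):
    p=ctrl.get_image(n); print(rings(p)[0])
    C=cloud(p)
    m=(C[...,2]>62)&(C[...,2]<103)&(np.hypot(C[...,0]-424,C[...,1]-8)<25)&(p["depth"]>0)&(p["color"].max(-1)<90); P=C[m]
    if len(P)>5: print(n,P.min(0).round(),P.max(0).round(),np.median(P,0).round(),len(P))
E
```

```text
clock: 47.05
eef_pos: [471.5, -17.4, 34.2]
tool_rot: [3.136, 0.046, 2.75]
force: [10.5, -6.1, -9.0]
width: -0.0
pos [471.5 -17.4  34.2] F [10.5 -6.1 -9. ] w -0.0 need [1.1  0.21 0.19] rot [ 0.05  0.44 -0.07]
clock: 47.3
eef_pos: [469.9, -16.7, 37.9]
tool_rot: [3.131, 0.079, 2.742]
force: [4.7, -2.1, -3.8]
width: 0.0
pos [469.9 -16.7  37.9] F [ 4.7 -2.1 -3.8] w 0.0 need [1.06 0.2  0.28] rot [ 0.09  0.75 -0.14]
[ 5.24511173e+02  1.29715012e+02 -7.68570332e-02]
scene [435. -13.  63.] [448.   4. 101.] [438.  -7.  88.] 64
[524.22720217 129.3481468    0.9694429 ]
side [436. -12.  64.] [446.   4. 101.] [438.  -8.  94.] 50
```

```bash
python3 -m crank '[[[0.6,0.1,0.15,0.05,0.6,-0.1],[0.6,0.1,0.1,0,0.3,0],[0.6,0,0.05,0,0.2,0]]]' 1; python3 d.py 443.6 1 30 2.757
```

```text
clock: 47.65
eef_pos: [449.7, -1.8, 33.7]
tool_rot: [3.133, 0.017, 2.742]
force: [15.1, 0.4, -5.9]
width: 0.2
pos [449.7  -1.8  33.7] F [15.1  0.4 -5.9] w 0.2 need [0.22 0.01 0.12] rot [ 0.08  0.16 -0.14]
```

```bash
python3 -m crank '[[[0.6,0,0.1,0.05,0.3,-0.1],[0.6,0,0.05,0,0.3,0],[0.6,0,0.05,0,0.2,0]]]' 1; python3 d.py 443.6 1 30 2.757
cat > rl.py <<'E'
from h import *
for n in ("scene","side"):
    p=ctrl.get_image(n); r=rings(p); print(n,r[0][:2].round(1),"phase",round(r[0][2]%(np.pi/3),3))
    C=cloud(p); R=np.hypot(C[...,0]-524.2,C[...,1]-129.4); A=np.arctan2(C[...,1]-129.4,C[...,0]-524.2)
    m=(C[...,2]>60)&(C[...,2]<103)&(R>140)&(R<172)&(A<-1.3)&(A>-2.6)&(p["depth"]>0)&(p["color"].max(-1)<90); P=C[m]
    if len(P)>5: print(" grip",P.min(0).round(),P.max(0).round(),np.median(P,0).round(),len(P))
E
python3 rl.py
```

```text
clock: 47.9
eef_pos: [444.3, 2.4, 34.5]
tool_rot: [3.13, 0.022, 2.739]
force: [24.6, -16.3, -14.9]
width: -0.3
pos [444.3   2.4  34.5] F [ 24.6 -16.3 -14.9] w -0.3 need [ 0.01 -0.05  0.15] rot [ 0.11  0.22 -0.17]
scene [524.3 129.6] phase 0.796
 grip [413. -16.  61.] [442.  21. 102.] [424.   3.  88.] 219
side [524.1 129.5] phase 0.794
 grip [413. -16.  62.] [454.  21. 102.] [423.   3.  87.] 187
```

```bash
python3 -m crank '[[[-0.6,0,0,0.1,0.2,-0.15],[-0.6,0,0,0,0,0],[-0.6,0,0,0,0,0],[-0.6,0,0,0,0,0],[-0.6,0,0,0,0,0],[-0.5,0,0,0,0,0],[-0.3,0,0,0,0,0],[0,0,0,0,0,0],[0,0,0,0,0,0]]]' 1; python3 d.py 545 -44 27 2.757; python3 rl.py
```

```text
clock: 48.75
eef_pos: [562.0, -46.6, 44.2]
tool_rot: [3.136, 0.021, 2.75]
force: [-0.6, 0.1, 0.4]
width: 0.1
pos [562.  -46.6  44.2] F [-0.6  0.1  0.4] w 0.1 need [ 0.57 -0.14  0.56] rot [ 0.06  0.2  -0.06]
scene [524.5 129.8] phase 0.792
 grip [502. -38.  63.] [525. -17. 102.] [509. -32.  87.] 168
side [524.3 129.9] phase 0.79
 grip [502. -38.  60.] [522. -16. 102.] [509. -32.  89.] 163
```

```bash
python3 -m crank '[[[0.2,-0.14,0.45,0.05,0.2,0],[0.4,0,0.1,0,0,0],[0.5,0,0,0,0,0],[0.6,0,0.05,0,0.1,0],[0.6,0,0.05,0,0.15,0],[0.6,0,0.05,0,0.2,0],[0.6,0,0.05,0,0.2,0],[0.6,0.05,0.05,0,0.2,0]]]' 1; python3 d.py 443.6 1 30 2.757;  python3 -m crank '[[[0.6,0.05,0.05,0,0.3,0],[0.6,0,0.05,0,0.3,0],[0.6,0,0.05,0,0.2,0]]]' 1; python3 d.py 443.6 1 30 2.757
```

```text
clock: 49.52
eef_pos: [471.0, -19.7, 23.9]
tool_rot: [-3.138, -0.028, 2.738]
force: [10.7, -6.1, 0.8]
width: 0.4
pos [471.  -19.7  23.9] F [10.7 -6.1  0.8] w 0.4 need [ 1.12  0.27 -0.17] rot [-0.03 -0.27 -0.18]
clock: 49.77
eef_pos: [445.9, -6.9, 23.8]
tool_rot: [-3.141, -0.062, 2.73]
force: [14.1, -1.7, -5.0]
width: -0.0
pos [445.9  -6.9  23.8] F [14.1 -1.7 -5. ] w -0.0 need [ 0.19  0.21 -0.19] rot [ 0.   -0.59 -0.26]
```

```bash
python3 -m crank '[[[0.6,0.1,0,0,-0.2,-0.2],[0.6,0.1,0,0,0,0],[0.6,0,0,0,0.1,0]]]' 1; python3 d.py 443.6 1 30 2.757; python3 rl.py; python3 -m crank '[[[-0.6,0,0,0,0,0],[-0.6,0,0,0,0,0],[-0.6,0,0,0,0,0],[-0.6,0,0,0,0,0],[-0.6,0,0,0,0,0],[-0.4,0,0,0,0,0],[-0.2,0,0,0,0,0],[0,0,0,0,0,0]]]' 1; python3 d.py 545 -44 27 2.757; python3 rl.py
```

```text
clock: 50.02
eef_pos: [441.7, -1.4, 28.0]
tool_rot: [3.141, 0.037, 2.733]
force: [50.2, -23.7, -28.8]
width: -0.0
pos [441.7  -1.4  28. ] F [ 50.2 -23.7 -28.8] w -0.0 need [-0.03  0.1  -0.07] rot [ 0.    0.35 -0.23]
scene [524.3 129.9] phase 0.267
 grip [412. -19.  60.] [440.  25. 102.] [422.   4.  85.] 208
side [524.2 129.6] phase 0.261
 grip [412. -18.  62.] [451.  22. 101.] [422.   3.  83.] 162
clock: 50.78
eef_pos: [546.6, -51.6, 29.6]
tool_rot: [-3.137, 0.042, 2.729]
force: [-0.9, -0.5, 0.8]
width: -0.1
pos [546.6 -51.6  29.6] F [-0.9 -0.5  0.8] w -0.1 need [0.15 0.21 0.08] rot [-0.05  0.4  -0.26]
scene [524.5 129.8] phase 0.256
 grip [501. -38.  62.] [522. -15. 102.] [509. -32.  87.] 173
side [524.3 129.6] phase 0.251
 grip [501. -37.  61.] [521. -17. 101.] [510. -32.  89.] 166
```

```bash
python3 -m crank '[[[0.3,0.15,0.05,0,0.3,-0.25],[0.5,0,0,0,0,0],[0.6,0,0.05,0,0.1,0],[0.6,0,0.05,0,0.1,0],[0.6,0,0.05,0,0.1,0],[0.6,0,0.05,0,0.1,0],[0.6,0.05,0.05,0,0.1,0],[0.6,0.05,0.05,0,0.1,0]]]' 1; python3 d.py 443.6 1 30 2.757;  python3 -m crank '[[[0.55,0.05,0.05,0,0.1,0]]]' 1; python3 d.py 443.6 1 30 2.757
```

```text
clock: 51.55
eef_pos: [460.7, -18.7, 27.3]
tool_rot: [-3.132, 0.036, 2.738]
force: [12.0, -8.0, 4.1]
width: 0.0
pos [460.7 -18.7  27.3] F [12.  -8.   4.1] w 0.0 need [ 0.78  0.38 -0.12] rot [-0.1   0.34 -0.18]
clock: 51.63
eef_pos: [453.4, -14.6, 27.4]
tool_rot: [-3.133, 0.043, 2.734]
force: [11.2, -4.7, 8.6]
width: 0.5
pos [453.4 -14.6  27.4] F [11.2 -4.7  8.6] w 0.5 need [ 0.5   0.35 -0.11] rot [-0.09  0.41 -0.22]
```

```bash
python3 -m crank '[[[0.55,0.2,0,0,0.3,-0.2],[0.55,0.15,0,0,0.1,0]]]' 1; python3 d.py 443.6 1 30 2.757;  python3 -m crank '[[[0.5,0.1,0,0,0.1,0]]]' 1; python3 d.py 443.6 1 30 2.757;  python3 -m crank '[[[0.5,0.1,0,0,0.1,0]]]' 1; python3 d.py 443.6 1 30 2.757
```

```text
clock: 51.8
eef_pos: [440.6, -4.5, 28.8]
tool_rot: [-3.127, 0.036, 2.745]
force: [27.7, -27.5, -29.6]
width: 0.3
pos [440.6  -4.5  28.8] F [ 27.7 -27.5 -29.6] w 0.3 need [-0.02  0.21 -0.04] rot [-0.14  0.35 -0.12]
clock: 51.88
eef_pos: [439.5, -4.3, 30.0]
tool_rot: [-3.124, 0.049, 2.735]
force: [42.4, -34.6, -38.8]
width: 0.0
pos [439.5  -4.3  30. ] F [ 42.4 -34.6 -38.8] w 0.0 need [-0.06  0.22 -0.  ] rot [-0.17  0.47 -0.21]
clock: 51.97
eef_pos: [439.4, -5.3, 31.6]
tool_rot: [-3.123, 0.06, 2.723]
force: [30.8, -36.9, -14.2]
width: -0.1
pos [439.4  -5.3  31.6] F [ 30.8 -36.9 -14.2] w -0.1 need [-0.04  0.25  0.05] rot [-0.19  0.57 -0.33]
```

At the stop. Return, then stroke 4.

```bash
python3 -m crank '[[[-0.6,0,0,-0.1,0.4,-0.3],[-0.6,0,0,0,0,0],[-0.6,0,0,0,0,0],[-0.6,0,0,0,0,0],[-0.6,0,0,0,0,0],[-0.4,0,0,0,0,0],[-0.2,0,0,0,0,0],[0,0,0,0,0,0]]]' 1; python3 d.py 545 -44 27 2.757; python3 rl.py
```

```text
clock: 52.63
eef_pos: [541.9, -54.5, 36.7]
tool_rot: [-3.127, 0.024, 2.747]
force: [-0.2, 0.3, 0.7]
width: -0.1
pos [541.9 -54.5  36.7] F [-0.2  0.3  0.7] w -0.1 need [0.05 0.37 0.32] rot [-0.14  0.23 -0.1 ]
scene [524.4 129.6] phase 0.782
 grip [500. -37.  61.] [523. -17. 102.] [509. -32.  87.] 172
side [524.1 129.8] phase 0.78
 grip [502. -37.  60.] [522. -17. 102.] [509. -32.  88.] 173
```

```bash
python3 -m crank '[[[0.1,0.35,0.3,-0.1,0.2,-0.1],[0.5,0,0,0,0,0],[0.6,0,0,0,0.1,0],[0.6,0,0,0,0.1,0],[0.6,0,0,0,0.1,0],[0.6,0.05,0,0,0.1,0],[0.6,0.05,0,0,0.1,0],[0.6,0.05,0,0,0.1,0],[0.55,0.05,0,0,0.1,0]]]' 1; python3 d.py 443.6 1 30 2.757;  python3 -m crank '[[[0.55,0.1,0,0,0.2,-0.1],[0.55,0.1,0,0,0.1,0]]]' 1; python3 d.py 443.6 1 30 2.757
```

```text
clock: 53.48
eef_pos: [449.3, -6.4, 27.9]
tool_rot: [-3.125, 0.01, 2.746]
force: [11.1, -3.5, -10.0]
width: -0.1
pos [449.3  -6.4  27.9] F [ 11.1  -3.5 -10. ] w -0.1 need [ 0.27  0.15 -0.07] rot [-0.16  0.1  -0.1 ]
clock: 53.65
eef_pos: [442.1, -1.2, 28.7]
tool_rot: [-3.118, 0.026, 2.749]
force: [29.9, -29.1, -31.3]
width: 0.3
pos [442.1  -1.2  28.7] F [ 29.9 -29.1 -31.3] w 0.3 need [-0.02  0.08 -0.05] rot [-0.22  0.24 -0.08]
```

```bash
python3 -m crank '[[[0.5,0.05,0,-0.2,0.2,0]]]' 1; python3 d.py 443.6 1 30 2.757; python3 -m crank '[[[-0.6,0,0,0,0.2,-0.1],[-0.6,0,0,0,0,0],[-0.6,0,0,0,0,0],[-0.6,0,0,0,0,0],[-0.6,0,0,0,0,0],[-0.4,0,0,0,0,0],[-0.2,0,0,0,0,0],[0,0,0,0,0,0]]]' 1; python3 d.py 545 -44 27 2.757; python3 rl.py
```

```text
clock: 53.73
eef_pos: [443.8, -1.0, 29.1]
tool_rot: [-3.136, 0.036, 2.746]
force: [23.4, -9.1, -12.5]
width: 0.2
pos [443.8  -1.   29.1] F [ 23.4  -9.1 -12.5] w 0.2 need [ 0.03  0.06 -0.03] rot [-0.06  0.34 -0.11]
clock: 54.4
eef_pos: [549.5, -39.8, 28.8]
tool_rot: [-3.14, 0.014, 2.76]
force: [-0.4, -0.2, 0.4]
width: -0.2
pos [549.5 -39.8  28.8] F [-0.4 -0.2  0.4] w -0.2 need [ 0.09 -0.19  0.06] rot [-0.02  0.14  0.03]
scene [524.4 129.8] phase 0.272
 grip [501. -36.  62.] [523. -14. 102.] [509. -31.  87.] 174
side [524.3 129.6] phase 0.265
 grip [501. -38.  61.] [522. -17. 101.] [509. -32.  89.] 173
```

```bash
python3 -m crank '[[[0.3,-0.15,0.05,0,0.1,0],[0.5,0,0,0,0.1,0],[0.6,0,0,0,0.1,0],[0.6,0,0,0,0.1,0],[0.6,0,0,0,0.1,0],[0.6,0.05,0,0,0.1,0],[0.6,0.05,0,0,0.1,0],[0.6,0.05,0,0,0.1,0],[0.55,0.05,0,0,0.1,0]]]' 1; python3 d.py 443.6 1 30 2.757;  python3 -m crank '[[[0.55,0.1,0,0,0.1,0],[0.55,0.1,0,0,0.1,0]]]' 1; python3 d.py 443.6 1 30 2.757
```

```text
clock: 55.25
eef_pos: [441.5, -5.8, 31.9]
tool_rot: [-3.127, 0.005, 2.745]
force: [12.5, -4.9, -7.7]
width: -0.1
pos [441.5  -5.8  31.9] F [12.5 -4.9 -7.7] w -0.1 need [0.02 0.24 0.06] rot [-0.14  0.05 -0.11]
clock: 55.42
eef_pos: [440.0, -5.8, 34.8]
tool_rot: [-3.118, 0.048, 2.733]
force: [26.8, -23.6, -21.1]
width: 0.2
pos [440.   -5.8  34.8] F [ 26.8 -23.6 -21.1] w 0.2 need [-0.01  0.26  0.15] rot [-0.23  0.45 -0.24]
```

```bash
python3 -m crank '[[[0.5,0.05,0,-0.2,0.3,-0.2]]]' 1; python3 d.py 443.6 1 30 2.757; python3 -m crank '[[[-0.6,0,0,0,0.2,-0.1],[-0.6,0,0,0,0,0],[-0.6,0,0,0,0,0],[-0.6,0,0,0,0,0],[-0.6,0,0,0,0,0],[-0.4,0,0,0,0,0],[-0.3,0,0,0,0,0],[0,0,0,0,0,0]]]' 1; python3 rl.py; python3 -m crank '[[[0,0,-0.6,0,0,0],[0,0,-1,0,0,0],[0,0,-1,0,0,0],[0,0,-1,0,0,0],[0,0,-1,0,0,-0.5],[0,1,-1,0,0,-1],[0,1,-1,0,0,-1],[0,1,-1,0,0,0],[0,1,-1,0,0,0],[0,1,-1,0,0,0],[0,1,0,0,0,0],[0,0,0,0,0,0]]]' -0.4; python3 d.py 537 288 110 3.062
python3 - <<'E'
from h import *
p=ctrl.get_image("wrist");save(p,"w8.png")
E
```

```text
clock: 55.5
eef_pos: [439.7, -6.6, 35.9]
tool_rot: [-3.134, 0.046, 2.749]
force: [16.5, -10.3, -4.0]
width: -0.0
pos [439.7  -6.6  35.9] F [ 16.5 -10.3  -4. ] w -0.0 need [-0.01  0.29  0.19] rot [-0.08  0.44 -0.08]
clock: 56.17
eef_pos: [539.1, -55.2, 41.3]
tool_rot: [-3.13, 0.024, 2.754]
force: [-0.4, -0.7, 0.3]
width: 0.2
scene [524.6 129.5] phase 0.795
 grip [500. -40.  60.] [522. -16. 101.] [509. -31.  87.] 173
side [524.4 129.6] phase 0.792
 grip [501. -38.  61.] [521. -15. 102.] [509. -32.  89.] 175
clock: 57.27
eef_pos: [543.3, 135.4, 328.2]
tool_rot: [-3.136, -0.017, 3.026]
force: [-0.7, 2.1, -1.3]
width: 59.8
pos [543.3 135.4 328.2] F [-0.7  2.1 -1.3] w 59.8 need [0.67 5.07 7.26] rot [-0.05 -0.16 -0.34]
```

View pics/w8.png

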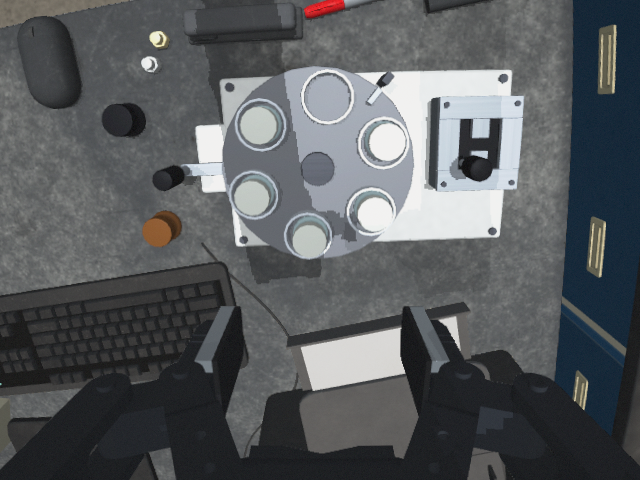

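```bash
python3 -m crank '[[[0.1,0.9,0.6,-0.05,-0.15,-0.3],[0.1,0.9,0.7,0,0,0],[0,0.9,0.7,0,0,0],[0,0.9,0.7,0,0,0],[0,0.8,0.7,0,0,0],[0,0.5,0.7,0,0,0],[0,0,0.7,0,0,0],[0,0,0.7,0,0,0],[0,0,0.5,0,0,0],[0,0,0,0,0,0],[0,0,0,0,0,0]]]' -0.4; python3 d.py 537 287 75 3.062;  python3 -m crank '[[[0,0,0,0,0,0]]]' -0.4; python3 d.py 537 287 75 3.062
```

```text
clock: 58.23
eef_pos: [534.7, 268.4, 133.1]
tool_rot: [-3.128, -0.02, 3.045]
force: [-0.3, 0.2, 0.2]
width: 59.6
pos [534.7 268.4 133.1] F [-0.3  0.2  0.2] w 59.6 need [-0.05  0.65  1.93] rot [-0.13 -0.2  -0.16]
clock: 58.32
eef_pos: [534.0, 267.1, 133.0]
tool_rot: [-3.127, -0.022, 3.044]
force: [-0.5, -0.9, 0.7]
width: 59.7
pos [534.  267.1 133. ] F [-0.5 -0.9  0.7] w 59.7 need [-0.08  0.7   1.92] rot [-0.14 -0.21 -0.17]
```

```bash
python3 -m crank '[[[-0.05,0.7,0.4,-0.14,-0.2,-0.16],[0,0,0.6,0,0,0],[0,0,0.5,0,0,0],[0,0,0,0,0,0]]]' -0.4; python3 d.py 537 287 47 3.062;  python3 -m crank '[[[0,0,0,0,0,0]]]' -0.4; python3 d.py 537 287 47 3.062
```

```text
clock: 58.65
eef_pos: [541.1, 287.0, 92.4]
tool_rot: [3.137, 0.008, 3.058]
force: [-1.4, -0.5, -0.6]
width: 59.9
pos [541.1 287.   92.4] F [-1.4 -0.5 -0.6] w 59.9 need [ 0.15 -0.02  1.51] rot [ 0.05  0.08 -0.04]
clock: 58.73
eef_pos: [541.7, 286.5, 93.5]
tool_rot: [3.136, 0.009, 3.058]
force: [1.3, -0.5, 0.4]
width: 59.6
pos [541.7 286.5  93.5] F [ 1.3 -0.5  0.4] w 59.6 need [ 0.17 -0.01  1.55] rot [ 0.05  0.08 -0.04]
```

```bash
python3 -m crank '[[[0.17,0.02,0.5,0.05,0.08,-0.04],[0,0,0.6,0,0,0],[0,0,0.3,0,0,0],[0,0,0,0,0,0]]]' -0.4; python3 d.py 537 287 47 3.062;  python3 -m crank '[[[0,0,0,0,0,0]]]' -0.4; python3 d.py 537 287 47 3.062
```

```text
clock: 59.07
eef_pos: [539.5, 288.2, 53.8]
tool_rot: [3.138, 0.006, 3.061]
force: [-0.7, 0.4, -0.9]
width: 60.1
pos [539.5 288.2  53.8] F [-0.7  0.4 -0.9] w 60.1 need [ 0.08 -0.05  0.22] rot [ 0.04  0.06 -0.01]
clock: 59.15
eef_pos: [539.5, 288.0, 53.7]
tool_rot: [3.138, 0.006, 3.061]
force: [-0.2, -0.3, -0.9]
width: 59.5
pos [539.5 288.   53.7] F [-0.2 -0.3 -0.9] w 59.5 need [ 0.08 -0.04  0.22] rot [ 0.03  0.05 -0.01]
```

```bash
python3 -m crank '[[[0.08,-0.03,0.2,0,0.05,0],[0,0,0,0,0,0]]]' -0.4; python3 -m crank '[[[0,0,0,0,0,0],[0,0,0,0,0,0],[0,0,0,0,0,0],[0,0,0,0,0,0]]]' 1; python3 d.py 516.9 289 47 3.062; python3 -m crank '[[[0.3,0,0,0,0,0],[0.3,0,0,0,0,0],[0,0,0,0,0,0],[0,0,0,0,0,0]]]' 1; python3 d.py 516.9 289 47 3.062
```

```text
clock: 59.32
eef_pos: [537.3, 287.3, 48.2]
tool_rot: [3.138, 0.001, 3.061]
force: [-0.8, -0.4, 0.7]
width: 59.5
clock: 59.65
eef_pos: [538.3, 289.9, 49.9]
tool_rot: [3.133, 0.003, 3.062]
force: [-0.2, 1.8, -2.7]
width: 22.7
pos [538.3 289.9  49.9] F [-0.2  1.8 -2.7] w 22.7 need [ 0.71 -0.09  0.09] rot [ 0.08  0.03 -0.  ]
clock: 59.98
eef_pos: [519.2, 291.3, 49.8]
tool_rot: [3.134, 0.005, 3.063]
force: [0.9, 0.7, -2.3]
width: 22.2
pos [519.2 291.3  49.8] F [ 0.9  0.7 -2.3] w 22.2 need [ 0.07 -0.08  0.09] rot [0.07 0.05 0.01]
```

```bash
python3 -m crank '[[[0.03,0.2,0,0.05,0,0],[0,0.3,0,0,0,0],[0,0.3,0,0,0,0],[0,0.25,0,0,0,0],[0,0,0,0,0,0],[0,0,0,0,0,0]]]' 1; python3 d.py 521 321.5 50 3.062
```

```text
clock: 60.48
eef_pos: [520.6, 323.5, 49.8]
tool_rot: [-3.139, 0.004, 3.062]
force: [0.0, -4.6, 1.2]
width: 22.0
pos [520.6 323.5  49.8] F [ 0.  -4.6  1.2] w 22.0 need [-0.02 -0.06 -0.01] rot [-0.02  0.04  0.  ]
```

```bash
python3 -m crank '[[[0.3,-0.03,0,0,0,0],[0.3,0,0,0,0,0],[0.15,0,0,0,0,0],[0,0,0,0,0,0]]]' 1; python3 d.py 500.5 323 50 3.062
```

```text
clock: 60.82
eef_pos: [500.9, 324.6, 49.9]
tool_rot: [-3.141, 0.014, 3.061]
force: [4.8, 0.2, -6.9]
width: 22.1
pos [500.9 324.6  49.9] F [ 4.8  0.2 -6.9] w 22.1 need [ 0.01 -0.05 -0.  ] rot [-0.    0.13 -0.01]
```

```bash
python3 -m crank '[[[0,0,0,0,0,0],[0,0,0,0,0,0],[0,0,0,0,0,0]]]' -0.4; python3 -m crank '[[[0,0,-0.6,0,0,0],[0,0,-1,0,0,0],[0,0,-1,0,0,0],[0,0,-1,0,0,0],[0,0,-1,0,0,0],[0,0,-1,0,0,0],[0,-0.6,-1,0,0,0],[0,-0.6,-1,0,0,0],[0,-0.6,0,0,0,0],[0,0,0,0,0,0],[0,0,0,0,0,0]]]' -0.4; python3 rl.py
python3 - <<'E'
from h import *
for n in ("scene","side","wrist"):
    p=ctrl.get_image(n)
    print([[float(x) for x in o[:2]]+[float(o[4])] for o in caps(p,80,100) if o[1]>0])
    C=cloud(p); m=(C[...,2]>104)&(C[...,2]<116)&(abs(C[...,0]-515)<45)&(abs(C[...,1]-305)<45)&(p["depth"]>0)&(p["color"].max(-1)<90); P=C[m]
    if len(P): print(n,"knob",P.min(0),P.max(0),len(P))
save(p,"w9.png")
E
```

```text
clock: 61.07
eef_pos: [498.0, 325.2, 49.9]
tool_rot: [3.141, 0.011, 3.061]
force: [0.4, -0.5, -0.2]
width: 57.9
clock: 61.98
eef_pos: [483.3, 272.1, 288.8]
tool_rot: [3.139, -0.003, 3.064]
force: [-0.3, 1.8, -0.7]
width: 60.2
scene [524.3 129.7] phase 0.795
 grip [501. -38.  61.] [521. -16. 102.] [509. -32.  88.] 166
side [524.2 129.9] phase 0.79
 grip [502. -38.  62.] [520. -17. 102.] [509. -32.  88.] 154
[[573.1, 182.4, 89.6], [502.0, 200.0, 89.7], [594.9, 114.2, 89.9], [542.0, 59.6, 89.7], [471.5, 77.3, 89.6]]
scene knob [488.42559411 307.61841987 104.43705313] [509.9227572  331.74298965 112.28221156] 39
[[574.4, 182.8, 89.4], [502.7, 201.5, 89.6], [594.2, 113.2, 89.5], [541.7, 59.9, 89.5], [471.6, 78.4, 89.5]]
side knob [487.298506   306.49769831 104.05067469] [510.5098135  331.49300852 111.5619533 ] 48
[[472.7, 80.7, 92.3], [502.7, 204.4, 92.3], [542.7, 62.9, 92.4], [574.4, 186.2, 92.3], [595.2, 115.7, 92.3]]
wrist knob [488.01230815 313.62681871 104.23763565] [510.1575538  335.62029005 113.22807296] 516
```

View pics/w9.png

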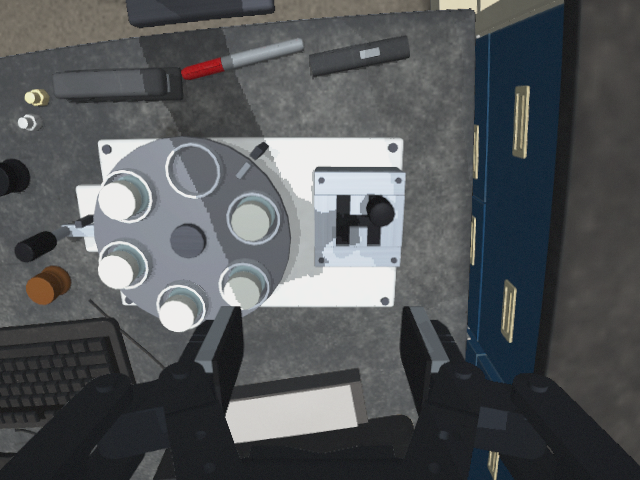

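```bash
python3 -c "
from h import *
print(ctrl.read_state()['clock'],ctrl.finish_job())"
```

```text
the job is handed in; nothing more can be done
62.2333 None
```

The job is handed in at 62 s of the 210 s limit. My last checks put every end condition within its limit; the hand-in itself reported no verdict.

**What I did**
- All five white-capped jars were on the bench, and each now stands in its own pocket. I left the brown and black look-alikes alone.
- One jar was knocked about 4 cm aside during the run. I found it again in the pictures before picking it up.
- I shifted the selector from park through neutral to index and made five full lever strokes, letting the lever return to rest after each. I then shifted the selector back to park, let go and lifted clear.

**Last checks**
- **Jars:** all five caps are about 90 mm above the bench in the two fixed cameras, so the jars are seated. The one I worked out against its pocket was about 2.5 mm off centre (limit 8 mm).
- **Pointer:** it faces the mark post in the picture. My angle estimates for the two differ by about 0.03 rad (limit 0.07).
- **Lever:** its grip is back at the rest position.
- **Selector:** the knob is back at its starting spot to about 1–2 mm (limit 6 mm).
- **Bystanders:** the arm did not work near them. I did not measure their positions separately.

**What disagreed or went wrong**
- The reported tool tip is about 39 mm lower than where the fingertips show in the pictures. Because of this my first two grasps closed above the jar without moving it; I corrected for the offset afterwards.
- The wrist camera reads about 3 mm too far left at bench height, so I relied on the other two cameras for sideways positions.
- One lever stroke hit its stop at about 62 N, below the 120 N limit.

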